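Index the action turntable and stack its flange tins

TASK

Set up the turntable for the wippen: turn its sloping wing knob clockwise until the red pointer lies over the white line of the brass index mark (move the platter only through the knob, never by pushing it), then swing the red-balled clamp lever right over, away from the knob side, towards the far side of the bench. After that stack the closed blue tin squarely on the grey tin fixed to the turntable and the closed red tin squarely on the blue one, all edges in line, setting each down rather than dropping it. Leave the index mark and everything else on the bench where it is, do not bump the wippen, and let go of everything.

Things in the scene. Friction and masses are not known exactly. Their poses are not given: they have to be found in the camera images.
- turntable: Cast-iron turntable stand, screwed to the bench; origin on the bench under the platter's upright axis, x from the knob side to the index arc side. Beech platter 240 mm across, top 75 mm above the bench; steel index arc on the +x side out to 170 mm from the axis, top 60 mm up; knob on the -x side; clamp lever at the -x, -y corner. Position and yaw vary.
- platter: Round beech platter, 240 mm across, 20 mm thick, with the grey tin, wippen rail and red pointer fixed on it; origin on its axis at its underside, 55 mm above the bench, x = along the grey tin. Turned by the knob only; do not push it.
- knob (a joint): Turn of the wing knob, rad: 0 at the start (a stop), grows clockwise seen looking down on the knob along its axis, to 4.2. Geared: one rad of knob turns the platter 1/3 rad clockwise seen from above. Takes about 0.25 N m and holds by friction where left. 0.8 to 2.5 rad is needed.
- knob_grip (a point): Hold the knob here: on its axis, 7 mm below the wing's top, about 199 mm from the platter axis, 106 mm above the bench. z = knob axis, outward: up, leaning 30 degrees from vertical to the stand's -x side (to the robot). x = along the dark wooden wing (63 mm long, 14 thick, 32 high on an 8 mm disc 66 mm wide), y = across it; both turn with the knob.
- pointer_tip (a point): Point on the red pointer, 140 mm from the platter axis, 80 mm above the bench. The needle (8 mm wide) runs radially out from the platter's rim over the index arc and ends 153 mm from the axis; it turns with the platter.
- mark (a point): Middle of the white radial line (5 x 50 mm) on the brass index mark, 140 mm from the platter axis, 67 mm above the bench, on the index arc 0.3 to 0.8 rad clockwise (from above) of the pointer at the start. Must not be shifted. The pointer is on the mark when this point and the pointer tip agree in plan.
- clamp (a joint): Clamp lever angle, rad: 0 at the start, leaning to the stand's -x side; 1.0 fully over to the stand's +x side (arc side). Light to push (0.06 N m), stays where it is left. The platter also holds by friction alone.
- clamp_tip (a point): Centre of the red ball (26 mm) on the clamp lever: an 80 mm steel rod, 10 mm thick, swinging in the stand's x-z plane. Pivot 32 mm above the bench, at x -120, y -140 mm from the platter axis in the stand's frame. The ball goes from 38 mm on the pivot's -x side to 38 mm on its +x side, 102 mm above the bench at both ends, 112 mm at mid-swing.
- seat (a point): Centre of the top face of the grey tin (100 x 56 x 34 mm) that is fixed on the platter, 109 mm above the bench, 35 mm from the platter axis. x = along the tin's length; turns with the platter.
- tin_blue: Closed blue tin with steel lid, 100 (x) x 56 (y) x 34 (z) mm, about 350 g, loose on the bench; origin at the centre of its underside, flat lid. It goes on the grey tin.
- tin_red: Closed red tin with steel lid, same size and weight as the blue one, origin at the centre of its underside. It goes on the blue tin. The two tins' places are swapped at random.
- wippen: Wooden grand action wippen fixed on a rail on the platter: 120 mm long, 16 mm wide, top about 79 mm above the platter; origin under the middle of its rail, x along it. Parallel to the grey tin, 107 mm from that tin's centre line on the tin's +y side. Delicate: do not bump.
- bob: Bystander: brass plumb bob standing point up, 44 mm across, 100 mm high; origin under its centre.
- pot: Bystander: dull pewter pot, 90 mm across (160 mm over its ears along y), 85 mm high; origin under its centre.
- calipers: Bystander: steel calipers lying flat, 180 mm long along x, 9 mm thick; origin under the middle of the beam.
- flange_tin: Bystander: open tin of brass flanges, 120 x 80 x 32 mm; origin under its centre.
Mind the look-alikes: they are no part of the job. Of the things that look like the tin_blue, the largest one is meant.

How it is judged:
By the outcome, as a careful person would: the job done as asked, in the order asked, and still so for the second after the job is handed in, with the robot touching nothing.
It also fails if it takes over 72 s, if anything falls off the work surface, if the arm or the gripper's body presses on something with over 40 N, if the wrist force passes 120 N, or if a joint passes its speed limit or range.

ROBOT

A 6-joint arm with a two-finger parallel gripper is mounted at the origin on the work surface. World frame = base frame: x ahead of the robot, y to its left, z up, the work surface at z = 0. Lengths are in mm, angles in degrees, forces in N, time in s.
With the tool pointing down it reaches from about 300 to 850 mm from the base axis. Payload 4.2 kg.
Tool frame: the origin (TCP) lies on the centre line of the jaws, within the pads' length; the fingertips stand 14 mm ahead of it and the grasp point (between the pads) lies 5 mm behind it; z points along the fingers, y is the direction in which the jaws open and shut (so a half turn about z gives the same grasp; the last joint's range is limited). The gripper opens to 91 mm and grips with 3 to 60 N. Pads are 32 mm wide; open, the fingers measure 118 mm over their backs; the gripper's body (76 mm by 178 mm) begins 60 mm behind the grasp point.
Start: joints at [68.354, 18.312, 89.639, -0, 72.044, -1.146], TCP at [201.376, 538.6, 227.976] pointing down, gripper open.
Joint ranges: [-177.97, 177.97], [-48.28, 115.42], [12.27, 149.76], [-77.06, 257.06], [2.81, 150.46], [-146.56, 146.56]. Speed limits (degrees/s): [147.25, 147.25, 180, 180, 180, 180].

INTERFACE

Orientations are given as [roll, pitch, yaw] about the fixed x, y, z axes, in that order (R = Rz(yaw) Ry(pitch) Rx(roll)).
In Python, from workcell import state, grab_frame, job_done gives the robot as it stands.
- The arm moves only by the tool send_rows, never from a script. Its argument "deltas" is one flat list of numbers, 5 for each row, row after row: the opening, from 0 (shut) to 1 (fully open), then the shift along the tool's x, y, z in m, then the turn about the tool's z in degrees. A call has 1 to 12 rows; each row shifts and turns the pose as measured when the row begins, along the tool's axes as they then stand; what a row does not reach is not made up. A row lasts 1/10 s, in which the tool goes at most 50 mm and 8.59 degrees, less where a joint would pass 70% of its speed; a pose out of reach is approached as far as the arm can. A call is refused whole if a number of a shift passes 0.05 or a number of a turn 8.59, either way. A call with a gripper value outside its range is refused whole. The fingers move at their own pace and stop on an object; "squeeze" is the grip in N (left out, the last holds). Time passes only in rows, so rows that do not move let the fingers close. It gives the time, the measured TCP pose, the force and the opening at its end, in the units of the state.
- state(): the state, without advancing time (a new reading comes with each control period).
- grab_frame(name): name is "side" or "top"; returns a dict with "img" (384x512x3 uint8, red, green, blue), "camera_matrix" (3x3 intrinsics, pixels), "R" (3x3) and "t" (3): a world point X has camera coordinates R X + t. Camera axes: x right, y down, z forward; pixel columns grow to the right and rows downward; lengths in mm; the calibration is good to about 2 mm. A picture is of the moment at which its call begins. There is no depth.
- job_done(): hands the job in, once; it reports no verdict.
The state is a dict: "time_s": time; "qpos": joint angles; "qvel": joint speeds; "effort": joint torques, N m; "ee_pos": TCP position; "ee_rot": TCP orientation; "force": force on the tool from outside, world axes, zero at the start; "torque": the same for the moment, N m; "gripper_width": finger opening in mm.
Only numpy, scipy, OpenCV 4.12 (cv2) and the standard library are available. Lean on these libraries where they do the work, as an engineer would, in place of code of your own. Each camera call takes 0.05 s, during which the arm holds its last target. There are 200 camera calls.

## Working session

There is one attempt and no reset: what is moved stays moved. The work goes in short steps, Python scripts to look and compute and a tool call to move; the robot and the scene stay as the last step left them, time stands still between calls to the robot, and variables do not carry over. Pictures are saved under pics/ and viewed, and the job is handed in when it is done.

Besides the shell and the picture viewer there is one more tool, called after "Request:" as a command line: name --argument value ..., lists and objects as JSON in quotes. send_rows: Moves the arm, as the interface text tells. Its arguments: {"type":"object","properties":{"deltas":{"type":"array","items":{"type":"number"}},"squeeze":{"type":"number"}},"required":["deltas"]}

```bash
mkdir -p pics; ls; python3 - <<'E'
from workcell import state, grab_frame
import cv2,pickle
print(state())
for n in("side","top"):
    f=grab_frame(n);pickle.dump(f,open(f'pics/{n}0.pkl','wb'))
    cv2.imwrite(f'pics/{n}0.png',cv2.resize(f['img'][:,:,::-1],(800,600),interpolation=cv2.INTER_CUBIC))
    print(n,f['camera_matrix'],f['R'],f['t'],-f['R'].T@f['t'])
E
```

```text
pics
{'time_s': 0.0, 'qpos': array([ 6.83554971e+01,  1.83513930e+01,  8.97071500e+01, -1.26462416e-03,
        7.20432661e+01, -1.14603372e+00]), 'qvel': array([ 0.0410386 ,  0.02918368, -0.02481344,  0.01280955,  0.05775549,
        0.06377592]), 'effort': array([-6.55205404e-04, -4.12456405e+01, -2.31969523e+01,  7.26050930e-02,
        4.57211479e-02, -1.47036385e-04]), 'ee_pos': array([201.18266218, 538.13852033, 227.11770539]), 'ee_rot': array([-1.79898187e+02, -8.34164384e-04,  1.59501921e+02]), 'force': array([ 0.15894671,  0.48122747, -0.70880525]), 'torque': array([0.02457686, 0.00822637, 0.00725454]), 'gripper_width': 91.03137820630835}
side [[385.23775904   0.         259.0666564 ]
 [  0.         385.23775904 194.27271618]
 [  0.           0.           1.        ]] [[ 0.77117915 -0.6363315   0.01910358]
 [-0.35158998 -0.45072958 -0.82050431]
 [ 0.53072329  0.62603919 -0.57132103]] [-415.75744905  262.98316684 1031.19090704] [-134.19130806 -791.59118812  812.86233335]
top [[412.04415698   0.         255.86736622]
 [  0.         412.04415698 181.19322289]
 [  0.           0.           1.        ]] [[-0.02029029 -0.99979242  0.00184744]
 [-0.99888673  0.02019313 -0.04263257]
 [ 0.04258642 -0.00271041 -0.99908911]] [  -1.2308383   520.59705305 1191.61742502] [ 469.24579555   -8.51330092 1212.72865938]
```

View pics/side0.png

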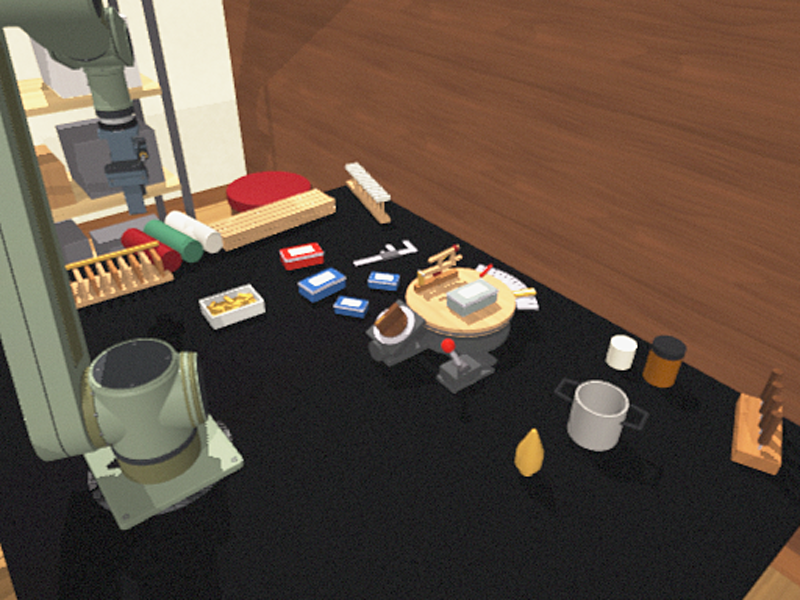

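View pics/top0.png

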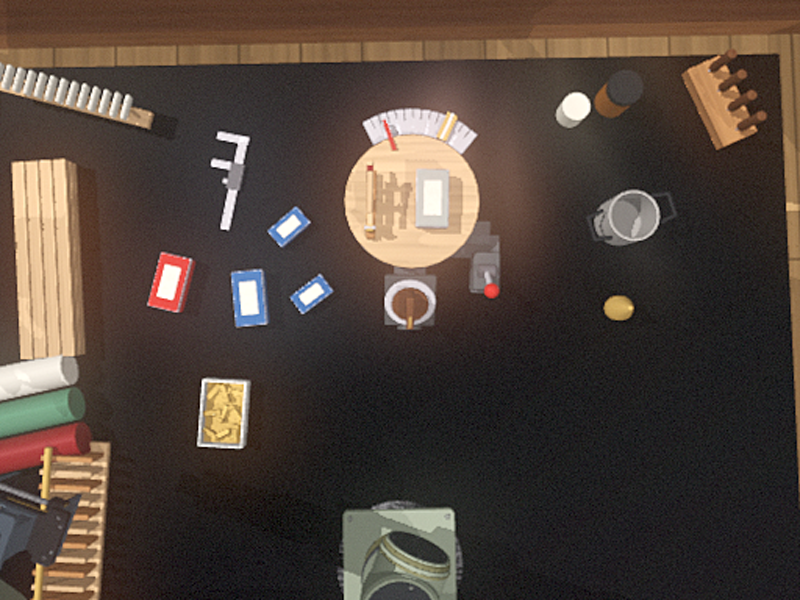

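```bash
cat > h.py <<'E'
import cv2,pickle,numpy as np
from workcell import state, grab_frame
def ray(f,uv,z):
    d=f['R'].T@np.linalg.inv(f['camera_matrix'])@np.array([uv[0],uv[1],1.]); c=-f['R'].T@f['t']
    return c+d*(z-c[2])/d[2]
def tri(fa,a,fb,b):
    P=[f['camera_matrix']@np.c_[f['R'],f['t']] for f in(fa,fb)]
    X=cv2.triangulatePoints(*P,np.array(a,float).reshape(2,1),np.array(b,float).reshape(2,1));return (X[:3]/X[3]).ravel()
def proj(f,X):
    p=f['camera_matrix']@(f['R']@np.array(X,float)+f['t']);return p[:2]/p[2]
def crop(f,x,y,w,h,name,k=None):
    k=k or min(800/w,600/h); cv2.imwrite(f'pics/{name}.png',cv2.resize(np.ascontiguousarray(f['img'][y:y+h,x:x+w,::-1]),None,fx=k,fy=k,interpolation=cv2.INTER_CUBIC))
def blobs(f,name,amin=40):
    H=cv2.cvtColor(f['img'],cv2.COLOR_RGB2HSV).astype(int);h,s,v=H[...,0],H[...,1],H[...,2]
    m={'red':((h<8)|(h>172))&(s>150)&(v>90),'blue':(h>95)&(h<125)&(s>110)&(v>70)}[name].astype(np.uint8)
    cs,_=cv2.findContours(m,cv2.RETR_EXTERNAL,cv2.CHAIN_APPROX_NONE)
    return [c for c in cs if cv2.contourArea(c)>amin]
E
python3 - <<'E'
from h import *
s,t=[pickle.load(open(f'pics/{n}0.pkl','rb')) for n in('side','top')]
crop(t,205,60,130,155,'t1');crop(s,220,140,140,115,'s1')
for n in('red','blue'):
    for c in blobs(t,n,30):
        r=cv2.minAreaRect(c);b=cv2.boxPoints(r)
        B=np.array([ray(t,p,34)[:2] for p in b]);e=[np.linalg.norm(B[i]-B[i-1]) for i in(1,2)]
        L=B[1]-B[0] if e[0]>e[1] else B[2]-B[1]
        print(n,np.round(r[0],1),B.mean(0).round(1),np.round(e,1),'yawlong',round(np.degrees(np.arctan2(L[1],L[0])),1))
E
```

```text
red [ 13.6 294.3] [213.5 679.7] [83.8 29. ] yawlong -78.7
red [ 42.5 286. ] [234.9 598. ] [28.  48.1] yawlong -91.2
red [ 30.5 278.7] [256.1 631.8] [103.8  21. ] yawlong -79.9
red [314.5 186. ] [ 502.3 -179.2] [25.8 22.9] yawlong -91.2
red [107.3 180.3] [530.6 413.1] [97.4 53.2] yawlong -14.9
blue [198.7 187.8] [504.  152.2] [67.1 36.3] yawlong -55.8
blue [158.4 190.7] [498.  267.4] [52.3 95.9] yawlong -175.5
blue [184.1 144.3] [629.7 192.3] [67.2 37. ] yawlong -49.6
```

View pics/t1.png

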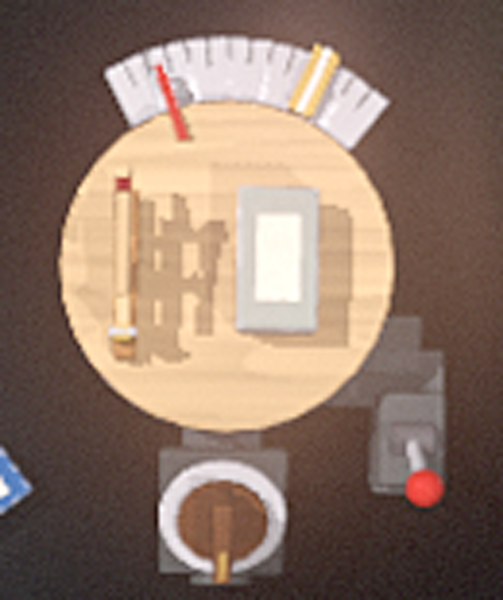

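View pics/s1.png

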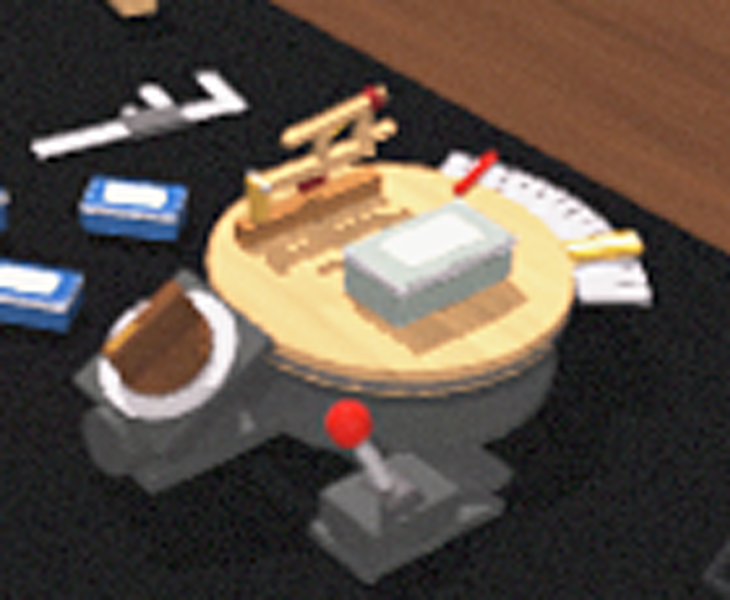

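```bash
python3 - <<'E'
from h import *
s,t=[pickle.load(open(f'pics/{n}0.pkl','rb')) for n in('side','top')]
k=600/155
n=lambda x,y:(205+(x+.5)/k-.5,60+(y+.5)/k-.5)
H=cv2.cvtColor(t['img'],cv2.COLOR_RGB2HSV).astype(int)
m=((H[...,0]>8)&(H[...,0]<25)&(H[...,1]>50)&(H[...,2]>110)).astype(np.uint8);m[:85]=0;m[175:]=0;m[:,:215]=0;m[:,312:]=0
c=max(cv2.findContours(m,0,1)[0],key=cv2.contourArea);e=cv2.fitEllipse(cv2.convexHull(c));print(e)
C=ray(t,e[0],75);R=[np.linalg.norm(ray(t,(e[0][0]+dx,e[0][1]),75)-C) for dx in(e[1][0]/2,)]
print('C',C,R)
ball=[]
for f in(s,t):
    b=[c for c in blobs(f,'red',15)]
    ball.append([cv2.minEnclosingCircle(c) for c in b])
print(ball[0]);bt=[x for x in ball[1] if abs(x[0][0]-314)<4][0][0]
B=ray(t,bt,102);v=(B-C)[:2];yaw=np.arctan2(v[1],v[0])-np.arctan2(-140,-158);print('ball',B,np.linalg.norm(v),'exp',np.hypot(158,140),'yaw',np.degrees(yaw))
for nm,p,z in[('ptr base',(185,138),80),('ptr tip',(158,65),80),('mk out',(327,50),67),('mk in',(305,110),67),('disc c',(222,517),84),('wing',(222,545),113)]:
    X=ray(t,n(*p),z);d=(X-C)[:2];print(nm,X.round(1),np.linalg.norm(d).round(1),np.degrees(np.arctan2(d[1],d[0])).round(1))
cor=[n(237,186),n(318,188),n(317,333),n(236,330)]
G=np.array([ray(t,p,109)[:2] for p in cor]);print('grey',G.round(1),G.mean(0),np.linalg.norm(G.mean(0)-C[:2]),[np.linalg.norm(G[i]-G[i-1]) for i in range(4)],[np.degrees(np.arctan2(*(G[a]-G[b])[::-1])) for a,b in((0,3),(1,2))])
E
```

```text
((269.2846984863281, 127.8384017944336), (90.91081237792969, 99.13627624511719), 79.19232177734375)
C [665.37738636 -51.89350678  75.        ] [np.float64(126.36448554336633)]
[((286.21429443359375, 220.7857208251953), 4.38582706451416), ((192.5, 166.0), 13.647443771362305), ((192.5, 159.5), 13.509356498718262), ((105.86893463134766, 163.3252410888672), 10.51992130279541), ((88.4047622680664, 153.0), 10.595337867736816), ((171.0, 118.5), 27.11559295654297)]
ball [ 500.51431303 -168.93456946  102.        ] 202.18418163262902 exp 211.10187114282053 yaw -6.171336941804671
ptr base [756.4  -6.9  80. ] 101.6 26.3
ptr tip [809.8  11.5  80. ] 157.7 23.7
mk out [ 822.3 -111.4   67. ] 167.8 -20.8
mk in [778.5 -94.4  67. ] 120.8 -20.6
disc c [484.2 -27.6  84. ] 182.8 172.4
wing [464.5 -26.7 113. ] 202.5 172.9
grey [[714.5 -42.5]
 [712.  -99. ]
 [610.3 -95.9]
 [613.6 -39.7]] [662.59752501 -69.2846724 ] 17.611935465138654 [np.float64(100.98147194447945), np.float64(56.55558271656865), np.float64(101.6806633532288), np.float64(56.35613134922813)] [np.float64(-1.6163428538861353), np.float64(-1.7377397906978609)]
```

```bash
cat >> h.py <<'E'
def plan(tgt,yaw,n=None,op=1.0,step=48,start=None):
    s=state();p=np.array(s['ee_pos']);y=s['ee_rot'][2]
    if start is not None:p,y=np.array(start[:3],float),start[3]
    dy=(yaw-y+180)%360-180;d=np.array(tgt,float)-p
    n=n or int(max(np.ceil(np.linalg.norm(d)/step),np.ceil(abs(dy)/8.3)))
    out=[]
    for i in range(n):
        a=np.radians(y+dy*i/n);c,sn=np.cos(a),np.sin(a);v=d/n/1000
        out.append([op,round(c*v[0]+sn*v[1],4),round(sn*v[0]-c*v[1],4),round(-v[2],4),round(-dy/n,2)])
    print('from',p.round(1),round(y,1),'n',n,'dist',d.round(1),'dyaw',round(dy,1))
    for r in out:print(*r,sep=',',end=',\n')
E
python3 -c "
from h import *
plan([463,-28,200],177.8,op=.5)"
```

```text
from [201.2 538.2 227.2] 159.5 n 14 dist [ 261.8 -566.2  -27.2] dyaw 18.3
0.5,-0.0317,-0.0313,0.0019,-1.31,
0.5,-0.031,-0.032,0.0019,-1.31,
0.5,-0.0302,-0.0327,0.0019,-1.31,
0.5,-0.0295,-0.0334,0.0019,-1.31,
0.5,-0.0287,-0.0341,0.0019,-1.31,
0.5,-0.0279,-0.0347,0.0019,-1.31,
0.5,-0.0271,-0.0354,0.0019,-1.31,
0.5,-0.0263,-0.036,0.0019,-1.31,
0.5,-0.0255,-0.0366,0.0019,-1.31,
0.5,-0.0246,-0.0371,0.0019,-1.31,
0.5,-0.0238,-0.0377,0.0019,-1.31,
0.5,-0.0229,-0.0382,0.0019,-1.31,
0.5,-0.022,-0.0387,0.0019,-1.31,
0.5,-0.0211,-0.0392,0.0019,-1.31,
```

Request:
send_rows --deltas '[0.5, -0.032, -0.031, 0, -1.5, 0.5, -0.031, -0.032, 0, -1.5, 0.5, -0.03, -0.033, 0, -1.5, 0.5, -0.03, -0.033, 0, -1.5, 0.5, -0.029, -0.034, 0, -1.5, 0.5, -0.028, -0.035, 0, -1.5, 0.5, -0.027, -0.035, 0, -1.5, 0.5, -0.026, -0.036, 0, -1.5, 0.5, -0.026, -0.037, 0, -1.5, 0.5, -0.025, -0.037, 0, -1.5, 0.5, -0.024, -0.038, 0, -1.5, 0.5, -0.023, -0.038, 0, -1.5]'

```text
time_s: 1.3
ee_pos: [444.6, 44.8, 223.6]
ee_rot: [-179.8, -0.2, 178.9]
force: [-0.0, 0.9, 0.2]
gripper_width: 46.1
```

```bash
python3 -c "
from h import *
plan([463,-28,160],177.8,op=.45)"
```

```text
from [444.6  44.8 223.6] 178.9 n 3 dist [ 18.4 -72.8 -63.6] dyaw -1.1
0.45,-0.0066,-0.0241,0.0212,0.37,
0.45,-0.0067,-0.0241,0.0212,0.37,
0.45,-0.0069,-0.0241,0.0212,0.37,
```

Request:
send_rows --deltas '[0.4, -0.007, -0.025, 0.016, 0.4, 0.4, -0.007, -0.025, 0.016, 0.4, 0.4, -0.007, -0.024, 0.016, 0.4, 0.4, 0, 0, 0, 0]'

```text
time_s: 1.7
ee_pos: [466.1, -37.9, 173.8]
ee_rot: [-179.7, -0.1, 177.2]
force: [-1.4, -0.7, -0.2]
gripper_width: 36.8
```

```bash
python3 -c "
from h import *
print(state()['ee_pos'],state()['ee_rot'])
s=grab_frame('side');crop(s,200,110,160,120,'s2')
t=grab_frame('top');crop(t,215,130,100,75,'t2')"
```

```text
[466.11717153 -37.89584798 173.78434233] [-1.79745744e+02 -9.64105430e-02  1.77244295e+02]
```

View pics/s2.png

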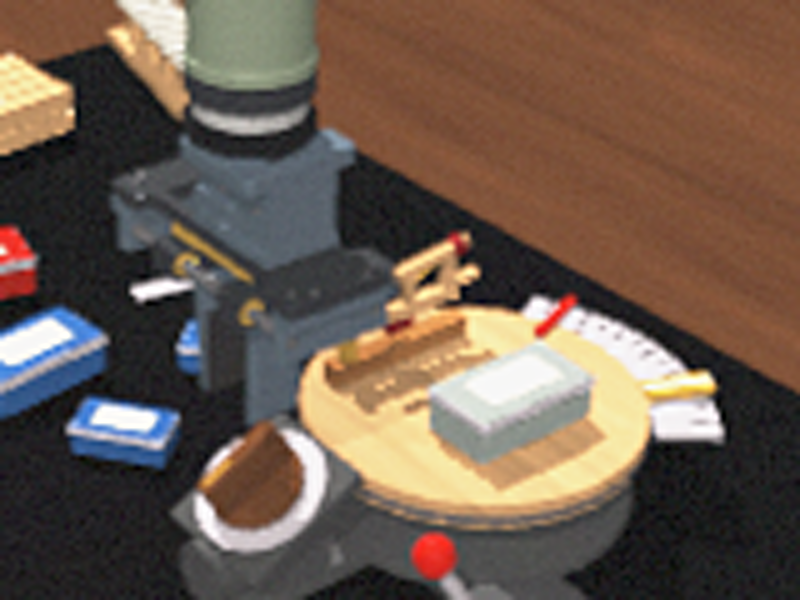

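View pics/t2.png

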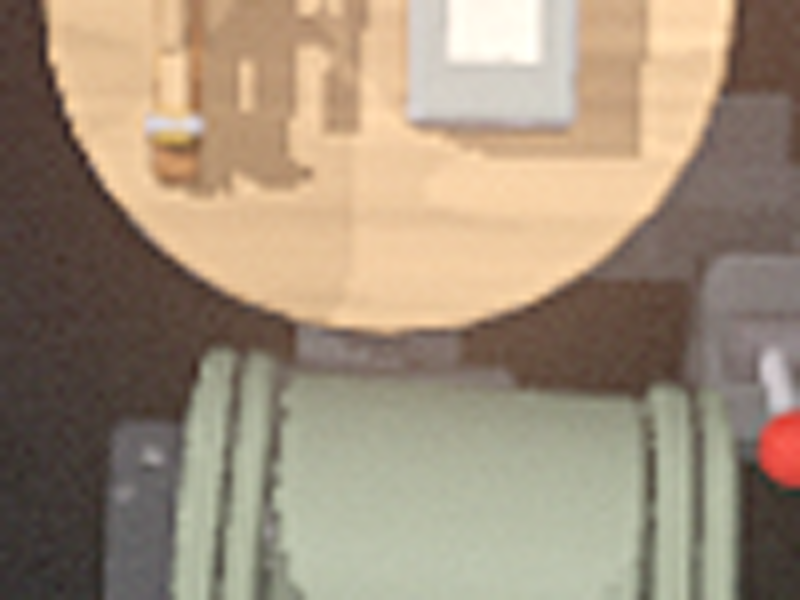

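```bash
python3 -c "
from h import *
s,t=[pickle.load(open(f'pics/{n}0.pkl','rb')) for n in('side','top')]
yw=np.radians(-2.2)
for y in(-28,):
  for e in(-31.5,0,31.5):
    X=[459.5+e*.866,y-e*.866*.038,112+e*.5]
    a=proj(s,X);b=proj(t,X)
    print(e,'s1',((a-[220,140])*600/115).round(), 't1',((b-[205,60])*600/155).round())
plan([463,-28,113],177.8,n=5,op=.4)"
```

```text
-31.5 s1 [ 97. 358.] t1 [221. 590.]
0 s1 [134. 320.] t1 [223. 551.]
31.5 s1 [171. 283.] t1 [224. 511.]
from [466.7 -35.9 175.5] 177.4 n 5 dist [ -3.7   7.9 -62.5] dyaw 0.4
0.4,0.0008,0.0015,0.0125,-0.09,
0.4,0.0008,0.0015,0.0125,-0.09,
0.4,0.0008,0.0015,0.0125,-0.09,
0.4,0.0008,0.0015,0.0125,-0.09,
0.4,0.0008,0.0015,0.0125,-0.09,
```

Request:
send_rows --deltas '[0.4, 0, 0.002, 0.012, 0, 0.4, 0, 0.002, 0.013, 0, 0.4, 0, 0.002, 0.013, 0, 0.4, 0, 0.001, 0.013, 0, 0.4, 0, 0, 0.008, 0, 0.4, 0, 0, 0, 0]'

```text
time_s: 2.4
ee_pos: [467.1, -22.2, 115.4]
ee_rot: [-179.9, 0.4, 177.8]
force: [1.4, -0.2, -0.4]
gripper_width: 36.5
```

```bash
python3 -c "
from h import *
print(state()['ee_pos'],state()['ee_rot'],state()['force'])
s=grab_frame('side');crop(s,220,140,100,75,'s3')"
```

```text
[467.13656351 -22.19781752 115.37792225] [-179.91009628    0.3597591   177.82169134] [ 1.36556222 -0.23820603 -0.36320806]
```

View pics/s3.png

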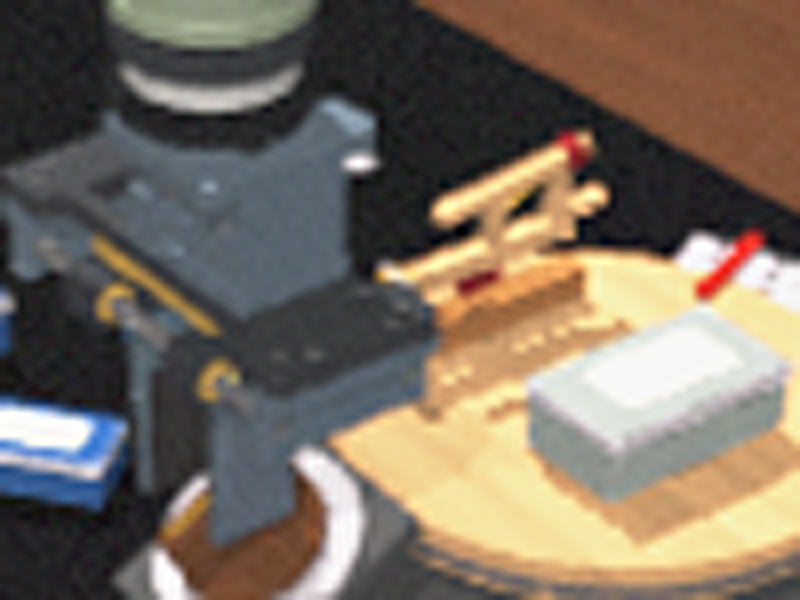

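Request:
send_rows --deltas '[0, 0, -0.003, 0, 0, 0, 0, -0.002, 0, 0, 0, 0, 0, 0, 0, 0, 0, 0, 0, 0]' --squeeze 20

```text
time_s: 2.85
ee_pos: [468.4, -27.4, 117.5]
ee_rot: [-179.9, 0.6, 177.8]
force: [0.5, 0.4, -3.9]
gripper_width: 13.9
```

```bash
python3 -c "
from h import *
s=state();print(s['ee_pos'],s['force'],s['gripper_width'],s['qpos'])"
```

```text
[468.41293286 -27.44094491 117.4907701 ] [ 0.45756962  0.38405728 -3.9282577 ] 13.883660280324804 [-4.71076247e+00  1.46752312e+01  1.12791089e+02 -8.58907117e-02
  5.19086115e+01 -9.24887031e+01]
```

Request:
send_rows --deltas '[0, 0, 0, 0, 5, 0, 0, 0, 0, 6, 0, 0, 0, 0, 6, 0, 0, 0, 0, 6, 0, 0, 0, 0, 6, 0, 0, 0, 0, 0]' --squeeze 20

```text
time_s: 3.45
ee_pos: [467.5, -27.6, 118.3]
ee_rot: [179.8, 0.5, 148.0]
force: [1.1, 0.0, -3.0]
gripper_width: 16.0
```

```bash
python3 -c "
from h import *
s=state();print(s['ee_pos'],s['force'],s['torque'],s['gripper_width'],s['qpos'])
s=grab_frame('side');crop(s,220,140,140,105,'s4')
t=grab_frame('top');crop(t,215,60,140,105,'t4')"
```

```text
[467.53400618 -27.55528102 118.29194627] [ 1.07201906  0.0082675  -2.9724518 ] [ 0.15291992 -0.194687    0.21952755] 15.951802498980323 [-4.75035674e+00  1.45679881e+01  1.12803216e+02 -5.46823718e-02
  5.20493609e+01 -6.27044452e+01]
```

View pics/s4.png

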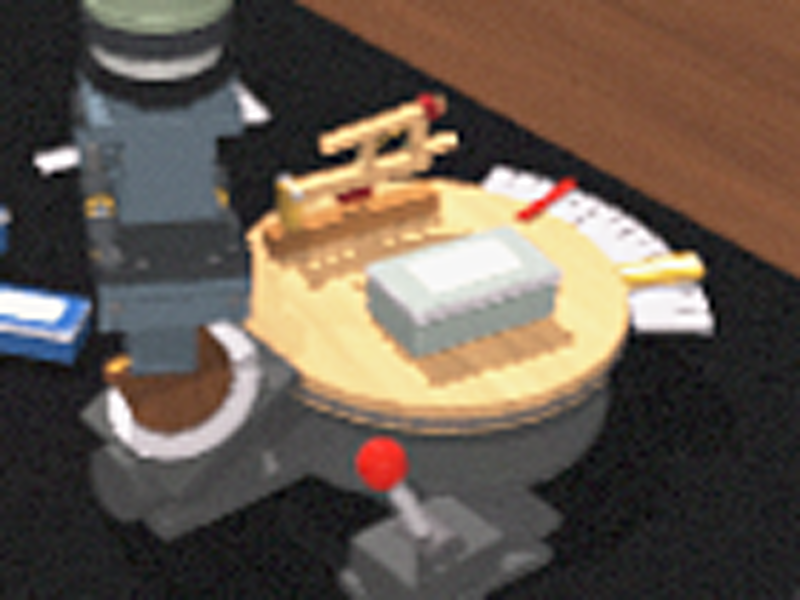

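View pics/t4.png

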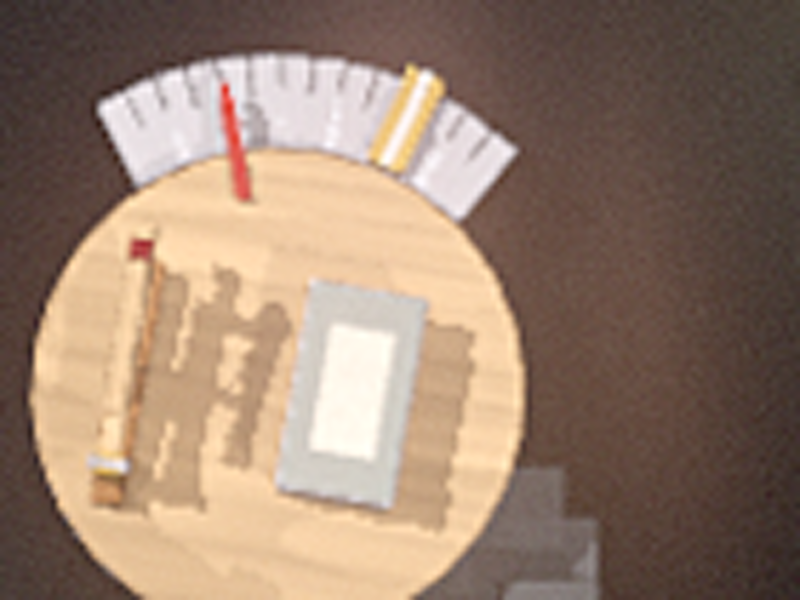

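Request:
send_rows --deltas '[0, 0, 0, 0.001, 6, 0, 0, 0, 0.001, 6, 0, 0, 0, 0.001, 6, 0, 0, 0, 0, 6, 0, 0, 0, 0, 6, 0, 0, 0, 0, 6, 0, 0, 0, 0, 6, 0, 0, 0, 0, 6, 0, 0, 0, 0, 6, 0, 0, 0, 0, 6, 0, 0, 0, 0, 6, 0, 0, 0, 0, 0]'

```text
time_s: 4.75
ee_pos: [466.6, -27.2, 119.0]
ee_rot: [179.5, -0.0, 81.1]
force: [-0.2, -1.3, -1.7]
gripper_width: 16.3
```

```bash
python3 -c "
from h import *
s=state();print(s['ee_pos'],s['force'],s['torque'],s['gripper_width'],s['qpos'])
s=grab_frame('side');crop(s,220,140,140,105,'s5')
t=grab_frame('top');crop(t,215,60,140,105,'t5')"
```

```text
[466.62248225 -27.19970435 119.03984205] [-0.23647256 -1.28032804 -1.68564262] [-0.11489344  0.00572712  0.03962474] 16.273639666048496 [-4.72103365e+00  1.44618824e+01  1.12823105e+02 -4.56245444e-02
  5.21857489e+01  4.17575872e+00]
```

View pics/s5.png

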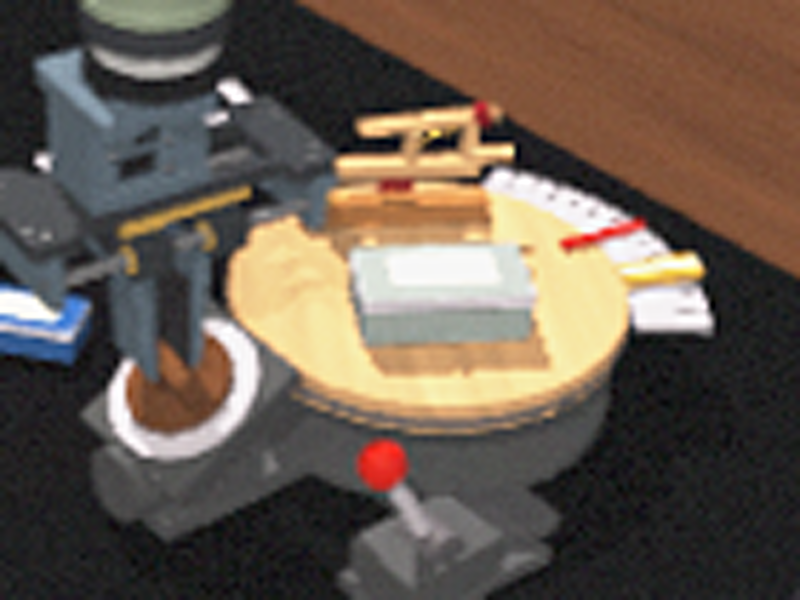

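View pics/t5.png

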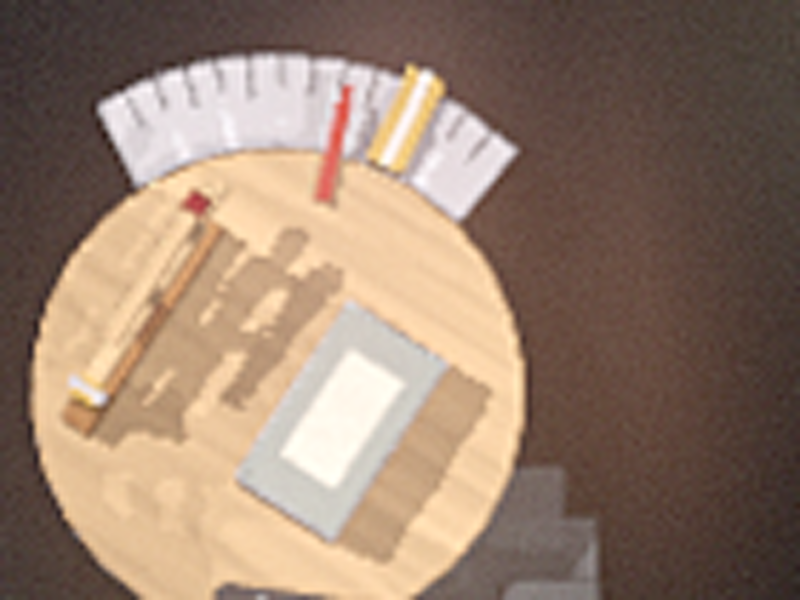

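```bash
cat >> h.py <<'E'
def line(f,m,z):
    ys,xs=np.nonzero(m); vx,vy,x0,y0=cv2.fitLine(np.c_[xs,ys].astype(np.float32),cv2.DIST_L2,0,.01,.01).ravel()
    return ray(f,(x0,y0),z)[:2],ray(f,(x0+5*vx,y0+5*vy),z)[:2]
def center(f):
    # right-hand & left-hand rim of the beech disc by rows -> algebraic circle fit on z=75
    H=cv2.cvtColor(f['img'],cv2.COLOR_RGB2HSV).astype(int)
    m=(H[...,2]>115)&(H[...,0]>5)&(H[...,0]<28)&(H[...,1]>50)
    P=[]
    for y in range(92,150):
        x=np.nonzero(m[y,215:312])[0]+215
        P+= [ray(f,(x.min()-.5,y),75)[:2],ray(f,(x.max()+.5,y),75)[:2]]
    P=np.array(P)
    from scipy.optimize import least_squares
    r=least_squares(lambda q:np.hypot(*(P-q[:2]).T)-q[2],[664,-36,120],loss='soft_l1')
    return r.x
def ptr_mark(f,C):
    H=cv2.cvtColor(f['img'],cv2.COLOR_RGB2HSV).astype(int)
    red=((H[...,0]<8)|(H[...,0]>172))&(H[...,1]>120)&(H[...,2]>110)
    w=np.zeros_like(red);w[68:98,225:310]=1
    lab=cv2.connectedComponentsWithStats((red&w).astype(np.uint8)); i=1+lab[2][1:,4].argmax()
    m=lab[1]==i
    a,b=line(f,m,80); out=[]
    for nm,(a,b) in dict(ptr=(a,b)).items():
        d=(b-a)/np.linalg.norm(b-a); d=d if d[0]>0 else -d
        q=a-C; s=-q@d+np.sqrt((q@d)**2-q@q+140**2); X=a+s*d
        print(nm,X.round(1),'pos ang',np.degrees(np.arctan2(*(X-C)[::-1])).round(2),'line ang',np.degrees(np.arctan2(d[1],d[0])).round(2),'n',m.sum())
E
python3 - <<'E'
from h import *
t=grab_frame('top');pickle.dump(t,open('pics/top5.pkl','wb'))
t0=pickle.load(open('pics/top0.pkl','rb'))
for f in(t0,t):
    c=center(f);print(c);ptr_mark(f,c[:2])
c=center(t)
k=800/140;n=lambda x,y:(215+(x+.5)/k-.5,60+(y+.5)/k-.5)
for p in((425,72),(388,165)):
    X=ray(t,n(*p),67)[:2];d=X-c[:2];print(X,np.hypot(*d),np.degrees(np.arctan2(d[1],d[0])))
# white line: detect per row between brass
img=t['img'];H=cv2.cvtColor(img,cv2.COLOR_RGB2HSV)
for y in range(72,90,2):print(y,[tuple(H[y,x]) [1] for x in range(278,296)])
E
```

```text
[666.79581933 -40.27539596 125.38398267]
ptr [798.3   7.9] pos ang 20.11 line ang 17.97 n 38
[665.52325008 -35.0981067  120.8819437 ]
ptr [801.3 -69.2] pos ang -14.11 line ang -14.04 n 37
[ 823.30284471 -111.00892707] 175.0909852866265 -25.693108880902113
[777.36982145 -91.71390253] 125.359498496742 -26.848150144718932
72 [np.uint8(9), np.uint8(10), np.uint8(18), np.uint8(23), np.uint8(23), np.uint8(55), np.uint8(79), np.uint8(80), np.uint8(112), np.uint8(115), np.uint8(69), np.uint8(20), np.uint8(23), np.uint8(78), np.uint8(71), np.uint8(72), np.uint8(74), np.uint8(74)]
74 [np.uint8(10), np.uint8(11), np.uint8(19), np.uint8(12), np.uint8(11), np.uint8(10), np.uint8(9), np.uint8(68), np.uint8(125), np.uint8(111), np.uint8(17), np.uint8(16), np.uint8(77), np.uint8(124), np.uint8(113), np.uint8(79), np.uint8(74), np.uint8(78)]
76 [np.uint8(10), np.uint8(20), np.uint8(16), np.uint8(11), np.uint8(11), np.uint8(11), np.uint8(65), np.uint8(126), np.uint8(110), np.uint8(16), np.uint8(5), np.uint8(56), np.uint8(128), np.uint8(121), np.uint8(116), np.uint8(78), np.uint8(83), np.uint8(87)]
78 
[... 846 characters left out ...]
), np.uint8(36), np.uint8(8), np.uint8(45), np.uint8(116), np.uint8(120), np.uint8(69), np.uint8(17), np.uint8(17), np.uint8(11), np.uint8(12), np.uint8(16), np.uint8(13), np.uint8(11)]
86 [np.uint8(21), np.uint8(85), np.uint8(118), np.uint8(114), np.uint8(35), np.uint8(7), np.uint8(47), np.uint8(117), np.uint8(119), np.uint8(68), np.uint8(21), np.uint8(17), np.uint8(15), np.uint8(8), np.uint8(10), np.uint8(12), np.uint8(12), np.uint8(13)]
88 [np.uint8(48), np.uint8(55), np.uint8(111), np.uint8(63), np.uint8(18), np.uint8(51), np.uint8(112), np.uint8(120), np.uint8(67), np.uint8(22), np.uint8(17), np.uint8(10), np.uint8(4), np.uint8(7), np.uint8(12), np.uint8(12), np.uint8(12), np.uint8(10)]
```

```bash
cat >> h.py <<'E'
C=np.array([665.5,-35.1])
def ang(X):return np.degrees(np.arctan2(*(np.array(X)[:2]-C)[::-1])),np.hypot(*(np.array(X)[:2]-C))
E
python3 - <<'E'
from h import *
t=pickle.load(open('pics/top5.pkl','rb'))
a,b=ray(t,(288.95,74),67),ray(t,(282.95,86),67)
print(a,b,ang(a),ang(b),np.degrees(np.arctan2(*(a-b)[1::-1])))
E
```

```text
[ 818.14018532 -110.85126424   67.        ] [784.33829679 -93.17520045  67.        ] (np.float64(-26.393982069608327), np.float64(170.4032869635996)) (np.float64(-26.044341402156505), np.float64(132.26968545653835)) -27.60647400336194
```

Request:
send_rows --deltas '[0, 0, 0, 0, 5, 0, 0, 0, 0, 5, 0, 0, 0, 0, 5, 0, 0, 0, 0, 5, 0, 0, 0, 0, 5, 0, 0, 0, 0, 5, 0, 0, 0, 0, 0, 0, 0, 0, 0, 0]'

```text
time_s: 5.7
ee_pos: [465.0, -27.6, 121.7]
ee_rot: [179.6, -0.1, 51.3]
force: [-0.0, -0.1, 0.4]
gripper_width: 15.5
```

```bash
python3 -c "
from h import *
s=state();print(s['ee_pos'],s['ee_rot'],s['gripper_width'])
t=grab_frame('top');c=center(t);print(c);ptr_mark(t,C);crop(t,215,60,140,105,'t6')"
```

```text
[464.97821386 -27.64426962 121.69026877] [ 1.79622660e+02 -9.61211411e-02  5.12560132e+01] 15.497517137345103
[665.52060768 -35.50956189 121.32722082]
ptr [793.7 -91.3] pos ang -23.65 line ang -23.83 n 40
```

View pics/t6.png

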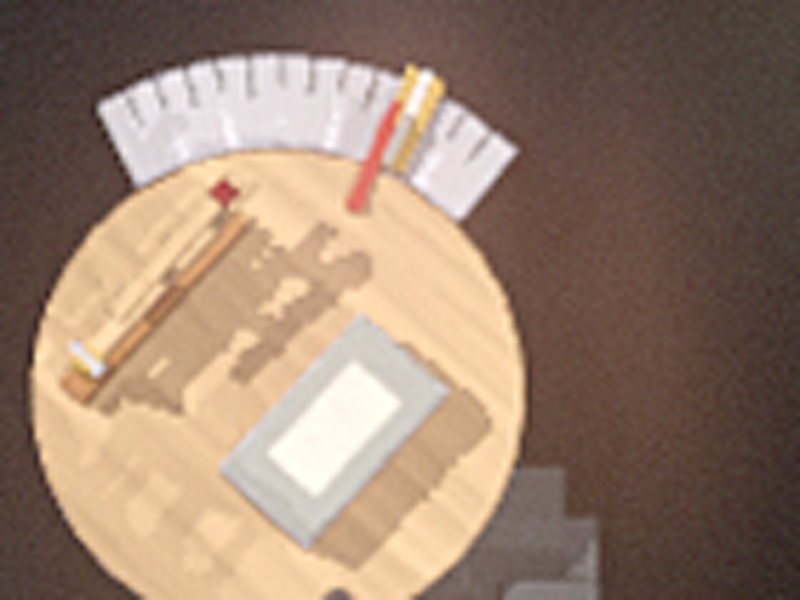

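Request:
send_rows --deltas '[0, 0, 0, 0.001, 2.5, 0, 0, 0, 0.001, 2.5, 0, 0, 0, 0.001, 2.0, 0, 0, 0, 0, 0, 0, 0, 0, 0, 0]'

```text
time_s: 6.25
ee_pos: [464.5, -27.5, 122.3]
ee_rot: [179.6, -0.1, 44.6]
force: [-0.9, -0.6, -0.2]
gripper_width: 15.6
```

```bash
python3 -c "
from h import *
s=state();print(s['ee_pos'],s['ee_rot'],s['gripper_width'])
t=grab_frame('top');ptr_mark(t,C);crop(t,260,62,48,36,'t7')"
```

```text
[464.52448607 -27.54597424 122.32514238] [ 1.79643525e+02 -1.28594912e-01  4.45942511e+01] 15.570599088818433
ptr [792.1 -94.8] pos ang -25.25 line ang -24.85 n 40
```

View pics/t7.png

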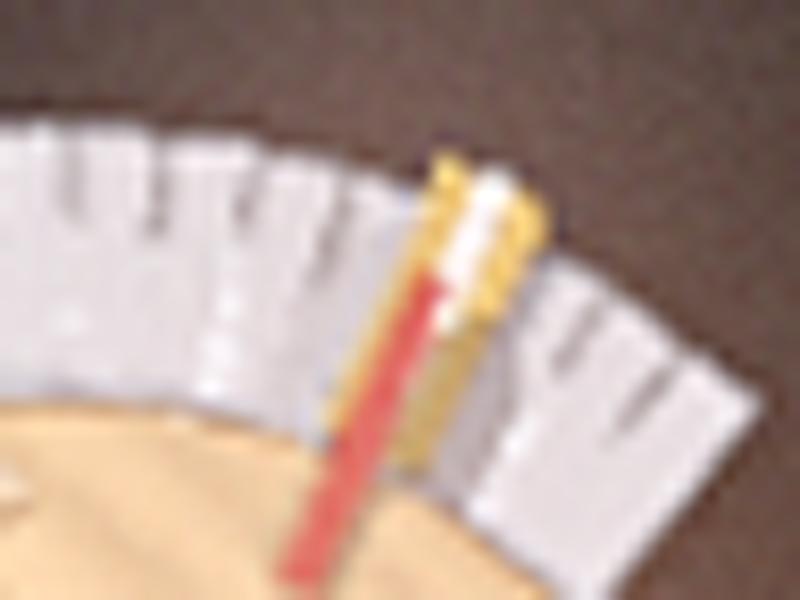

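```bash
python3 - <<'E'
from h import *
t=grab_frame('top')
k=800/48;n=lambda x,y:(260+(x+.5)/k-.5,62+(y+.5)/k-.5)
for p,z in(((425,285),80),((358,430),80),((300,560),80),((490,190),67),((447,325),67)):print(ray(t,n(*p),z),ang(ray(t,n(*p),z)))
print(proj(t,[792.1,-94.8,80]))
print(t['img'][80:90:3,272:292].tolist())
E
```

```text
[801.36554222 -98.47813635  80.        ] (np.float64(-25.0079642035998), np.float64(149.9207581665455))
[777.13462168 -86.73766811  80.        ] (np.float64(-24.82335527391275), np.float64(122.99893302525726))
[755.44172417 -76.57488831  80.        ] (np.float64(-24.755876332080682), np.float64(99.04382922185727))
[ 821.18921762 -110.86725988   67.        ] (np.float64(-25.950198634348585), np.float64(173.14678787727186))
[ 798.27653503 -103.06399496   67.        ] (np.float64(-27.106431844557854), np.float64(149.16002435662364))
[283.78534387  81.94914124]
[[[228, 216, 219], [250, 244, 248], [241, 233, 237], [229, 218, 220], [231, 219, 222], [224, 213, 216], [220, 208, 210], [218, 207, 209], [218, 207, 210], [218, 210, 213], [224, 204, 173], [226, 177, 121], [218, 121, 94], [224, 105, 99], [248, 220, 213], [244, 221, 193], [233, 196, 128], [239, 200, 122], [203, 172, 150], [177, 163, 168]], [[243, 236, 239], [250, 245, 248], [238, 229, 232], [231, 220, 221], [224, 211, 214], [217, 205, 206], [219, 206, 208], [220, 209, 215], [226, 210, 200], [229, 199, 149], [225, 153, 104], [222, 104, 92], [228, 118, 110], [217, 161, 142], [201, 168, 126], [201, 165, 106], [191, 157, 119], [189, 173, 170], [185, 172, 174], [223, 213, 214]], [[201, 184, 186], [205, 192, 197], [217, 206, 211], [217, 207, 212], [219, 209, 213], [221, 210, 212], [222, 212, 219], [231, 210, 182], [232, 182, 123], [225, 129, 101], [227, 109, 103], [217, 116, 104], [205, 164, 128], [199, 167, 116], [204, 167, 113], [194, 168, 153], [194, 177, 179], [189, 174, 175], [182, 164, 164], [226, 218, 221]], [[237, 201, 164], [240, 202, 165], [243, 207, 167], [245, 207, 165], [247, 209, 168], [252, 216, 173], [233, 202, 161], [210, 149, 121], [219, 110, 98], [229, 117, 107], [216, 125, 114], [206, 164, 127], [199, 166, 116], [198, 164, 123], [195, 176, 170], [195, 180, 182], [189, 173, 173], [204, 190, 190], [240, 233, 235], [237, 228, 231]]]
```

Request:
send_rows --deltas '[0, 0, 0, 0.001, 2.5, 0, 0, 0, 0.001, 2, 0, 0, 0, 0, 0, 0, 0, 0, 0, 0]'

```text
time_s: 6.75
ee_pos: [464.4, -27.4, 122.5]
ee_rot: [179.7, -0.1, 40.1]
force: [-1.1, -0.8, 0.7]
gripper_width: 15.1
```

```bash
cat >> h.py <<'E'
def needle(f):
    "per-row red-weighted centre of needle and white-line reference, gap in mm at the tip end"
    A=[]
    for v in range(79,94):
        r=f['img'][v,265:300].astype(float); w=np.clip(r[:,0]-r[:,1]-75,0,None)
        if w.sum()>30:
            X=ray(f,(265+(w*np.arange(35)).sum()/w.sum(),v),80); a,rr=ang(X); A.append((v,round(a,2),round(rr)))
    print(A,'mean',np.mean([a[1] for a in A]))
E
python3 -c "
from h import *
s=state();print(s['ee_pos'],s['ee_rot'],s['gripper_width'])
t=grab_frame('top');ptr_mark(t,C);needle(t);needle(pickle.load(open('pics/top5.pkl','rb')));crop(t,260,62,48,36,'t8')
s=grab_frame('side');crop(s,220,140,140,105,'s8')"
```

```text
[464.43173838 -27.42481677 122.47921729] [ 1.79679969e+02 -1.41849891e-01  4.00876423e+01] 15.117043781552638
ptr [790.3 -98.6] pos ang -26.98 line ang -27.28 n 43
[(79, np.float64(-27.06), 151), (80, np.float64(-26.96), 148), (81, np.float64(-26.64), 145), (82, np.float64(-26.95), 142), (83, np.float64(-26.93), 139), (84, np.float64(-26.96), 136), (85, np.float64(-27.1), 133), (86, np.float64(-26.96), 129), (87, np.float64(-27.02), 126), (88, np.float64(-26.89), 123), (89, np.float64(-26.81), 120), (90, np.float64(-26.92), 117), (91, np.float64(-27.03), 114), (92, np.float64(-26.89), 111), (93, np.float64(-26.98), 107)] mean -26.94
[(79, np.float64(-14.18), 140), (80, np.float64(-14.36), 137), (81, np.float64(-14.33), 134), (82, np.float64(-14.02), 131), (83, np.float64(-14.08), 128), (84, np.float64(-14.31), 125), (85, np.float64(-14.45), 122), (86, np.float64(-14.19), 119), (87, np.float64(-13.94), 116), (88, np.float64(-14.25), 114), (89, np.float64(-14.14), 111), (90, np.float64(-14.16), 108), (91, np.float64(-13.8), 105), (92, np.float64(-14.16), 102), (93, np.float64(-14.42), 99)] mean -14.186
```

View pics/t8.png

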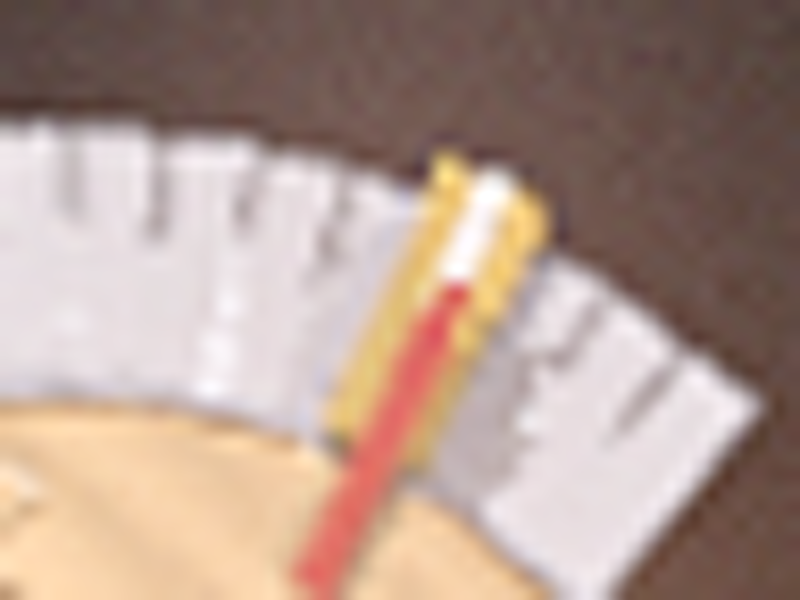

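View pics/s8.png

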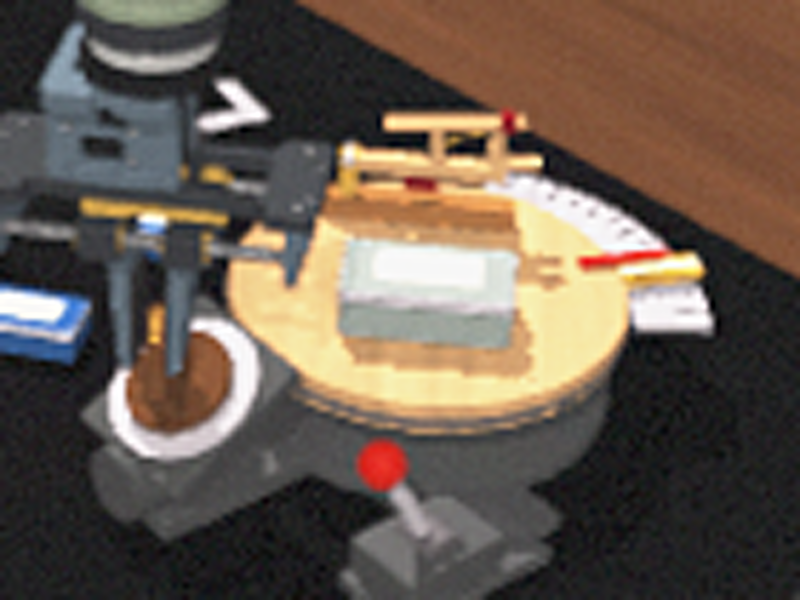

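Request:
send_rows --deltas '[0, 0, 0, 0, -1.5, 0, 0, 0, 0, -1.5, 0, 0, 0, 0, 0, 0, 0, 0, 0, 0]'

```text
time_s: 7.25
ee_pos: [464.6, -28.0, 122.4]
ee_rot: [179.7, -0.1, 43.3]
force: [-2.2, -0.8, 3.6]
gripper_width: 14.7
```

```bash
python3 -c "
from h import *
s=state();print(s['ee_pos'],s['ee_rot'],s['gripper_width'])
t=grab_frame('top');needle(t)"
```

```text
[464.57153961 -28.00499234 122.372324  ] [ 1.79660456e+02 -8.02657748e-02  4.32710785e+01] 14.744140312756555
[(79, np.float64(-27.06), 151), (80, np.float64(-27.03), 148), (81, np.float64(-26.64), 145), (82, np.float64(-26.98), 142), (83, np.float64(-26.92), 139), (84, np.float64(-26.96), 136), (85, np.float64(-27.04), 132), (86, np.float64(-26.97), 129), (87, np.float64(-27.08), 126), (88, np.float64(-26.91), 123), (89, np.float64(-26.87), 120), (90, np.float64(-26.91), 117), (91, np.float64(-27.05), 114), (92, np.float64(-26.91), 111), (93, np.float64(-27.03), 108)] mean -26.95733333333334
```

Slack only so far; a little further back.

Request:
send_rows --deltas '[0, 0, 0, 0, -1.5, 0, 0, 0, 0, -1, 0, 0, 0, 0, 0, 0, 0, 0, 0, 0]'

```text
time_s: 7.7
ee_pos: [464.7, -28.4, 122.4]
ee_rot: [179.6, -0.1, 45.9]
force: [-2.7, -1.6, 2.7]
gripper_width: 14.8
```

```bash
python3 -c "
from h import *
s=state();print(s['ee_pos'],s['ee_rot'],s['gripper_width'])
t=grab_frame('top');needle(t)"
```

```text
[464.74894812 -28.43519663 122.35894195] [ 1.79618609e+02 -6.04903938e-02  4.59166476e+01] 14.828605737067106
[(79, np.float64(-27.06), 151), (80, np.float64(-27.01), 148), (81, np.float64(-26.65), 145), (82, np.float64(-26.94), 142), (83, np.float64(-26.88), 139), (84, np.float64(-26.99), 136), (85, np.float64(-27.04), 132), (86, np.float64(-26.96), 129), (87, np.float64(-27.01), 126), (88, np.float64(-26.82), 123), (89, np.float64(-26.88), 120), (90, np.float64(-26.92), 117), (91, np.float64(-27.01), 114), (92, np.float64(-26.89), 111), (93, np.float64(-26.96), 107)] mean -26.934666666666665
```

Request:
send_rows --deltas '[0, 0, 0, 0, -1.5, 0, 0, 0, 0, -1.5, 0, 0, 0, 0, 0, 0, 0, 0, 0, 0]'

```text
time_s: 8.15
ee_pos: [464.9, -28.5, 122.2]
ee_rot: [179.6, -0.0, 49.2]
force: [-1.8, -3.0, 3.5]
gripper_width: 15.0
```

```bash
python3 -c "
from h import *
s=state();print(s['ee_pos'],s['ee_rot'],s['gripper_width'])
t=grab_frame('top');needle(t)" | cut -c1-80,900-
```

```text
[464.85455256 -28.46984199 122.22148166] [ 1.79602061e+02 -4.16251443e-02  4.916
[(79, np.float64(-25.79), 150), (80, np.float64(-25.56), 146), (81, np.float64(-
```

```bash
python3 -c "
from h import *
t=grab_frame('top');needle(t);crop(t,260,62,48,36,'t9')"|sed 's/.*mean//'
```

```text
-25.771333333333327
```

View pics/t9.png

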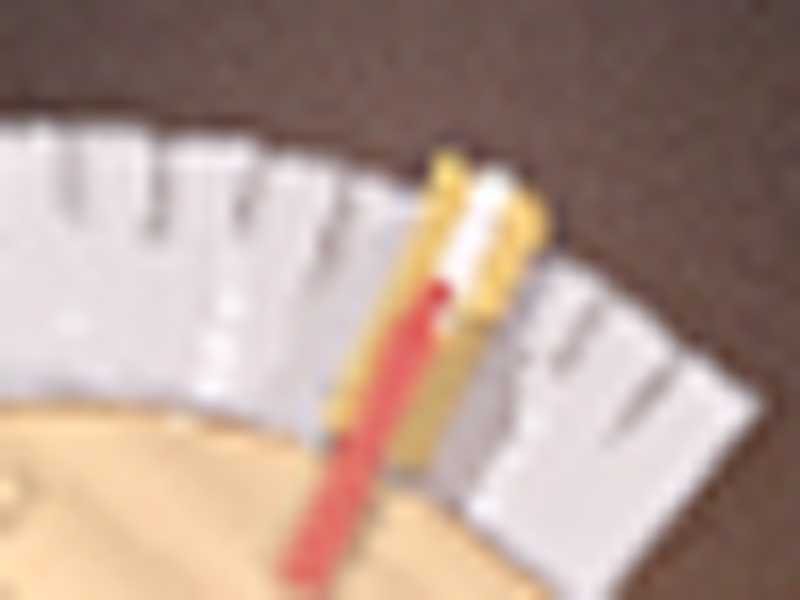

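Request:
send_rows --deltas '[0.4, 0, 0, 0, 0, 0.4, 0, 0, 0, 0, 0.4, 0, 0, 0, 0, 0.4, 0, 0, -0.03, 0, 0.4, 0, 0, -0.03, 0, 0.4, 0, 0, -0.01, -5, 0, 0, 0, 0, -5]'

```text
time_s: 8.95
ee_pos: [464.9, -26.2, 193.1]
ee_rot: [179.8, -0.1, 59.6]
force: [0.3, -0.2, -0.2]
gripper_width: 30.8
```

```bash
python3 -c "
from h import *
t=grab_frame('top');needle(t);plan([452,-170,170],88,op=0)"|sed 's/.*mean//'
```

```text
-25.77
from [464.7 -26.2 192.7] 59.7 n 4 dist [ -12.7 -143.8  -22.7] dyaw 28.3
0,-0.0327,0.0154,0.0057,-7.07,
0,-0.0343,0.0112,0.0057,-7.07,
0,-0.0354,0.0069,0.0057,-7.07,
0,-0.036,0.0025,0.0057,-7.07,
```

Request:
send_rows --deltas '[0, -0.033, 0.016, 0.003, -7, 0, -0.034, 0.012, 0.003, -7, 0, -0.035, 0.009, 0.003, -7, 0, -0.035, 0.004, 0.003, -7, 0, 0, 0, 0, 0, 0, 0, 0, 0, 0, 0, 0, 0, 0.015, 0]'

```text
time_s: 9.7
ee_pos: [459.4, -172.5, 164.6]
ee_rot: [179.5, -0.2, 88.4]
force: [-0.5, -0.4, -0.2]
gripper_width: 0.7
```

```bash
python3 -c "
from h import *
plan([455,-169.5,107],88,op=0,n=4)"|sed 's/.*mean//'
```

```text
from [ 459.4 -172.5  164.6] 88.4 n 4 dist [ -4.4   3.  -57.6] dyaw -0.4
0,0.0007,-0.0011,0.0144,0.1,
0,0.0007,-0.0011,0.0144,0.1,
0,0.0007,-0.0011,0.0144,0.1,
0,0.0007,-0.0011,0.0144,0.1,
```

Request:
send_rows --deltas '[0, 0.001, -0.001, 0.015, 0, 0, 0.001, -0.001, 0.015, 0, 0, 0.001, -0.001, 0.015, 0, 0, 0, -0.001, 0.012, 0, 0, 0, 0, 0, 0, 0, 0, 0.012, 0, 0, 0, 0, 0.012, 0, 0, 0, 0, 0.012, 0, 0, 0, 0, 0, 0, 0]'

```text
time_s: 10.6
ee_pos: [495.9, -161.6, 106.5]
ee_rot: [179.5, -0.4, 88.2]
force: [-0.7, -0.7, -0.0]
gripper_width: 0.6
```

```bash
python3 -c "
from h import *
print(state()['ee_pos'],state()['force'])
s=grab_frame('side');crop(s,220,140,140,105,'s10')"
```

```text
[ 495.9363088  -161.59129729  106.45401667] [-0.69380678 -0.68905208 -0.01618462]
```

View pics/s10.png

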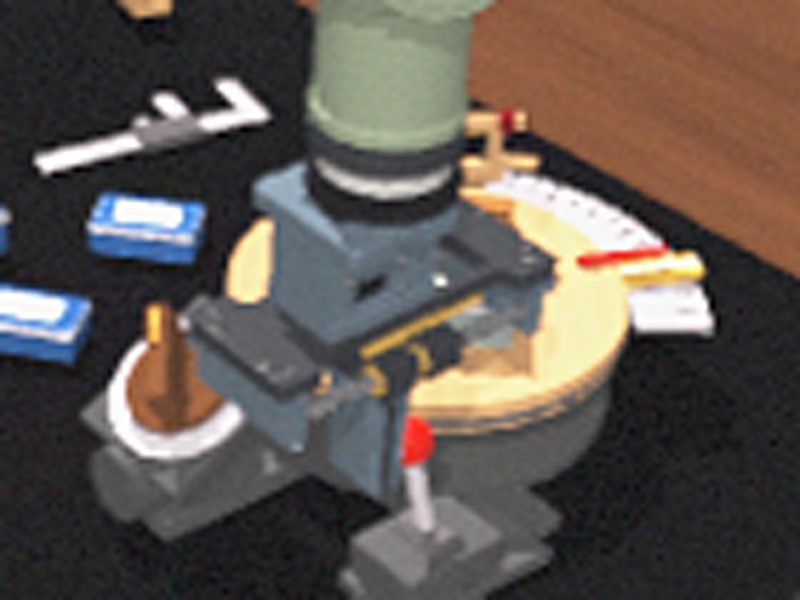

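Request:
send_rows --deltas '[0, -0.002, 0.011, 0, 0, 0, -0.002, 0.011, 0, 0, 0, -0.001, 0.011, 0, 0, 0, -0.001, 0.011, 0, 0, 0, -0.001, 0.01, 0, 0, 0, 0, 0.004, 0, 0, 0, 0, 0, 0, 0]'

```text
time_s: 11.35
ee_pos: [555.9, -171.2, 106.1]
ee_rot: [179.9, -0.4, 88.2]
force: [-3.6, 0.9, 3.0]
gripper_width: 0.7
```

```bash
python3 -c "
from h import *
print(state()['ee_pos'],state()['force'])
s=grab_frame('side');crop(s,220,140,140,105,'s11')"
```

```text
[ 555.88500506 -171.18578999  106.05371853] [-3.6028087   0.89761855  2.99422236]
```

View pics/s11.png

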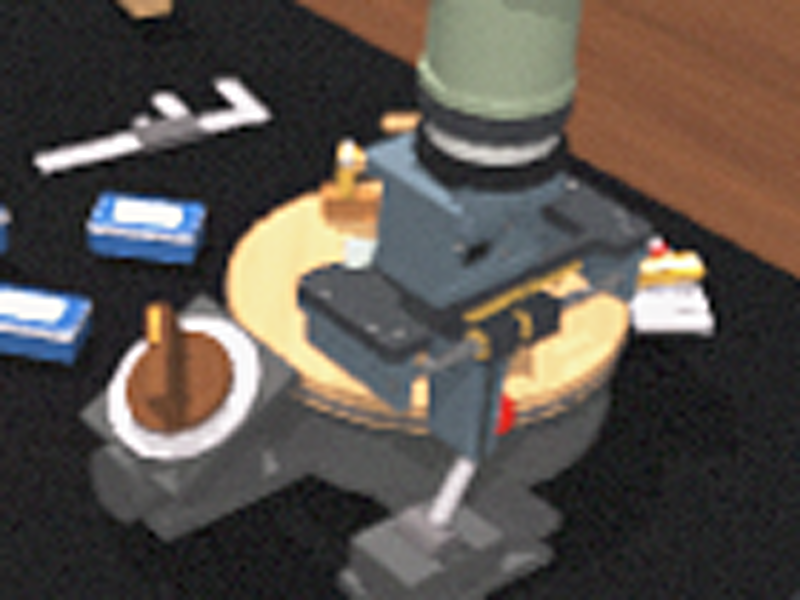

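Request:
send_rows --deltas '[0, 0, 0.005, 0, 0, 0, 0, 0.004, 0, 0, 0, 0, 0, 0, 0, 0, 0, -0.015, 0, 0, 0, 0, -0.01, -0.03, 0, 0, 0, 0, -0.04, -4, 0.5, 0, 0, -0.04, -8, 1, 0, 0, 0, -8]'

```text
time_s: 12.2
ee_pos: [534.6, -171.6, 220.1]
ee_rot: [-179.6, -0.6, 108.9]
force: [1.3, 1.3, -0.5]
gripper_width: 13.9
```

```bash
python3 - <<'E'
from h import *
t=grab_frame('top');s=grab_frame('side');needle(t)
pickle.dump(t,open('pics/top12.pkl','wb'))
b=[cv2.minEnclosingCircle(c)[0] for c in blobs(s,'red',8)];print(b)
for p in b:
    X=ray(s,p,102)
    if abs(X[1]+170)<40: print('ball',X, 'exp start',(502,-169),'end',(578,-172))
plan([498,267,200],-175.5,op=1)
E
```

```text
[(79, np.float64(-25.8), 150), (80, np.float64(-25.55), 146), (81, np.float64(-25.59), 143), (82, np.float64(-25.75), 140), (83, np.float64(-25.81), 137), (84, np.float64(-25.82), 134), (85, np.float64(-25.82), 131), (86, np.float64(-25.87), 128), (87, np.float64(-25.86), 125), (88, np.float64(-25.6), 122), (89, np.float64(-25.75), 119), (90, np.float64(-25.73), 116), (91, np.float64(-25.9), 113), (92, np.float64(-25.85), 110), (93, np.float64(-25.72), 106)] mean -25.761333333333337
[(305.79412841796875, 211.61764526367188), (192.5, 166.0), (192.5, 159.5), (171.5, 121.0)]
ball [ 579.58909346 -171.51213404  102.        ] exp start (502, -169) end (578, -172)
from [ 532.1 -170.8  215.7] 108.6 n 10 dist [-34.1 437.8 -15.7] dyaw 75.9
1,0.0426,0.0107,0.0016,-7.59,
1,0.0408,0.0162,0.0016,-7.59,
1,0.0383,0.0215,0.0016,-7.59,
1,0.0351,0.0264,0.0016,-7.59,
1,0.0313,0.0308,0.0016,-7.59,
1,0.027,0.0346,0.0016,-7.59,
1,0.0222,0.0379,0.0016,-7.59,
1,0.017,0.0405,0.0016,-7.59,
1,0.0115,0.0424,0.0016,-7.59,
1,0.0058,0.0435,0.0016,-7.59,
```

Request:
send_rows --deltas '[1, 0.043, 0.011, 0, -7.6, 1, 0.041, 0.016, 0, -7.6, 1, 0.038, 0.021, 0, -7.6, 1, 0.035, 0.026, 0, -7.6, 1, 0.031, 0.031, 0, -7.6, 1, 0.027, 0.035, 0, -7.6, 1, 0.022, 0.038, 0, -7.6, 1, 0.017, 0.04, 0, -7.6, 1, 0.012, 0.042, 0, -7.6, 1, 0.003, 0.03, 0, -7, 1, 0, 0, 0, 0, 1, 0, 0, 0, 0]'

```text
time_s: 13.5
ee_pos: [495.2, 268.9, 206.8]
ee_rot: [179.3, -1.5, -175.6]
force: [0.5, 0.3, -0.2]
gripper_width: 91.2
```

```bash
python3 - <<'E'
from h import *
t0=pickle.load(open('pics/top0.pkl','rb'))
# tin top faces by colour incl. label: mask of (blue|red) filled, corner-rect on z=34 using subpixel upsample
for n,xy in(('blue',(158,191)),('red',(107,180))):
    c=min(blobs(t0,n,30),key=lambda c:np.hypot(*(np.array(cv2.minAreaRect(c)[0])-xy)))
    P=np.array([ray(t0,p,34)[:2] for p in c[:,0].astype(float)],np.float32)
    r=cv2.minAreaRect(P);print(n,r,P.mean(0))
crop(t0,90,160,90,65,'tins',8)
t=grab_frame('top');crop(t,90,120,160,110,'t13');print(state()['ee_pos'],state()['ee_rot'])
# grey tin now: label and top
t=pickle.load(open('pics/top12.pkl','rb'));crop(t,245,90,80,75,'seat',8)
E
```

```text
blue ((498.11505126953125, 267.3847961425781), (95.69890594482422, 52.248863220214844), 4.655673503875732) [499.31168 267.71002]
red ((530.5950317382812, 413.146240234375), (53.14864730834961, 96.67726135253906), 75.1210708618164) [531.79016 412.62543]
[495.176436   268.67940274 206.79893443] [ 179.23089793   -1.48000656 -175.63113122]
```

View pics/tins.png

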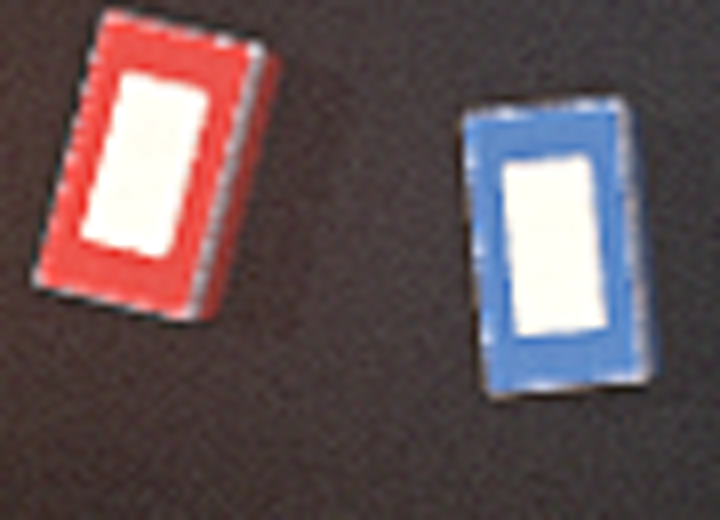

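View pics/seat.png

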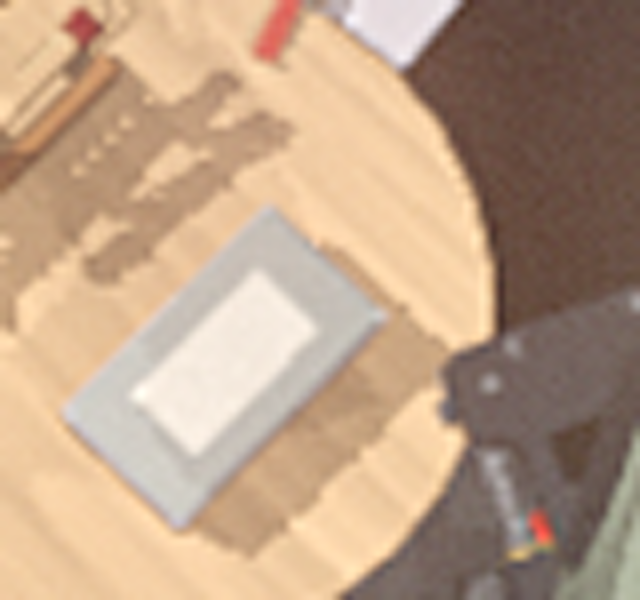

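```bash
cat >> h.py <<'E'
def label(f,uv,z,rad=22,smax=45,vmin=195):
    u,v=map(int,uv);sub=f['img'][v-rad:v+rad,u-rad:u+rad]
    S=cv2.resize(np.ascontiguousarray(sub),None,fx=8,fy=8,interpolation=cv2.INTER_CUBIC);H=cv2.cvtColor(S,cv2.COLOR_RGB2HSV)
    m=((H[...,1]<smax)&(H[...,2]>vmin)).astype(np.uint8);m=cv2.morphologyEx(m,cv2.MORPH_OPEN,np.ones((17,17)))
    n,l,st,ce=cv2.connectedComponentsWithStats(m)
    i=min(range(1,n),key=lambda i:np.hypot(*(ce[i]-rad*8)))
    c=max(cv2.findContours((l==i).astype(np.uint8),0,1)[0],key=cv2.contourArea)
    P=np.array([ray(f,(u-rad+(p[0]+.5)/8-.5,v-rad+(p[1]+.5)/8-.5),z)[:2] for p in c[:,0]],np.float32)
    r=cv2.minAreaRect(P);b=cv2.boxPoints(r);L=b[1]-b[0] if np.hypot(*(b[1]-b[0]))>np.hypot(*(b[2]-b[1])) else b[2]-b[1]
    M=cv2.moments(P); 
    print('centre',np.round([M['m10']/M['m00'],M['m01']/M['m00']],1),'rect',np.round(r[0],1),np.round(r[1],1),'yaw',round((np.degrees(np.arctan2(L[1],L[0]))+90)%180-90,1))
E
python3 - <<'E'
from h import *
t0=pickle.load(open('pics/top0.pkl','rb'));t=pickle.load(open('pics/top12.pkl','rb'))
label(t0,(159,191),34);label(t0,(108,181),34);label(t0,(276,127),109);label(t,(245+225/8,90+363/8),109)
for p in((268,207),(385,318),(180,527),(65,410)):
    X=ray(t,(245+p[0]/8-.5,90+p[1]/8-.5),109);print(X)
E
```

```text
centre [499.2 266.6] rect [499.3 266.7] [62.5 32.7] yaw 4.5
centre [531.1 412.3] rect [531.2 412.4] [31.  60.9] yaw -14.6
centre [663.9 -69.4] rect [663.7 -69.5] [ 57.  100.9] yaw -1.8
centre [639.7 -54.7] rect [639.9 -56.5] [55.3 98.9] yaw -44.3
[692.90450377 -74.85744815 109.        ]
[ 654.42992796 -113.43221472  109.        ]
[585.14694678 -42.84047649 109.        ]
[625.43271459  -4.99114632 109.        ]
```

View pics/t13.png

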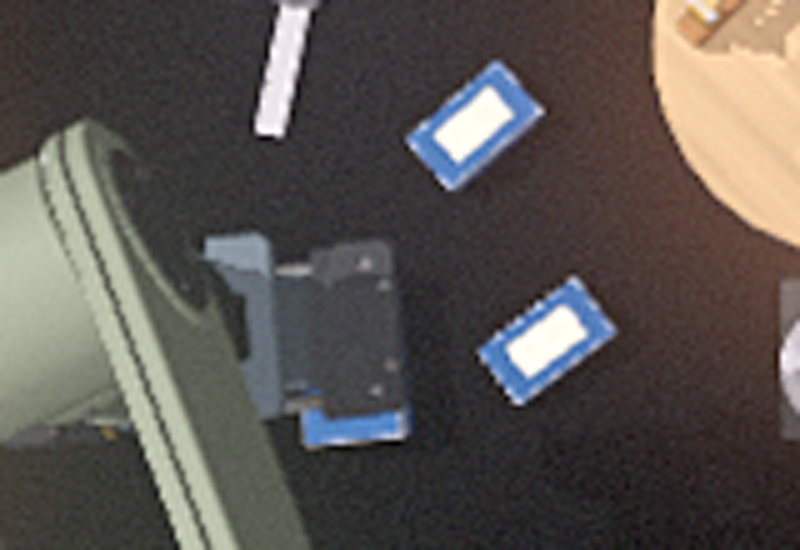

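Request:
send_rows --deltas '[1, -0.001, 0, 0.02, 0, 1, -0.001, 0, 0.03, 0, 1, -0.001, -0.001, 0.03, 0, 1, -0.001, -0.001, 0.03, 0, 1, 0, 0, 0.02, 0, 1, 0, 0, 0, 0, 1, 0, 0, 0, 0]'

```text
time_s: 14.25
ee_pos: [498.6, 259.4, 72.6]
ee_rot: [179.3, -1.4, -177.2]
force: [0.1, -0.0, 0.6]
gripper_width: 90.8
```

```bash
python3 - <<'E'
from h import *
print(state()['ee_rot']);plan([499.2,266.7,19],-175.5,op=1,n=4)
s=grab_frame('side');crop(s,160,120,120,90,'s14')
E
```

```text
[ 179.29360278   -1.35362847 -177.16103656]
from [498.6 259.4  72.6] -177.2 n 4 dist [  0.6   7.3 -53.6] dyaw 1.7
1,-0.0002,0.0018,0.0134,-0.42,
1,-0.0002,0.0018,0.0134,-0.42,
1,-0.0003,0.0018,0.0134,-0.42,
1,-0.0003,0.0018,0.0134,-0.42,
```

View pics/s14.png

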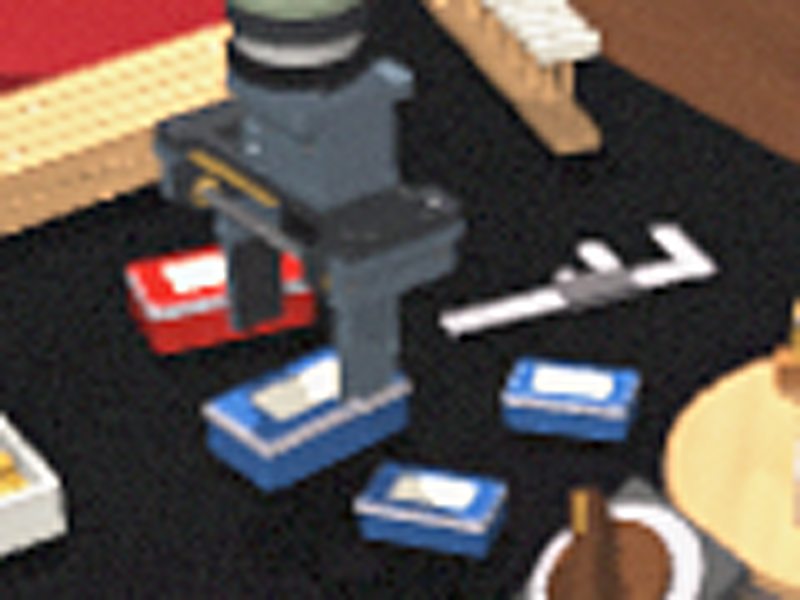

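Request:
send_rows --deltas '[1, 0, 0.004, 0, -1, 1, 0, 0.003, 0.005, -0.7, 1, 0, 0, 0, 0, 1, 0, 0, 0, 0]'

```text
time_s: 14.7
ee_pos: [500.5, 267.7, 71.4]
ee_rot: [179.1, -0.9, -175.4]
force: [0.3, 0.5, 0.1]
gripper_width: 90.8
```

```bash
python3 - <<'E'
from h import *
print(state()['ee_rot']);plan([499.2,266.7,19],-175.5,op=1,n=4)
E
```

```text
[ 179.08871045   -0.91280546 -175.39413089]
from [500.5 267.7  71.4] -175.4 n 4 dist [ -1.3  -1.  -52.4] dyaw -0.1
1,0.0003,-0.0002,0.0131,0.03,
1,0.0003,-0.0002,0.0131,0.03,
1,0.0003,-0.0002,0.0131,0.03,
1,0.0003,-0.0002,0.0131,0.03,
```

Request:
send_rows --deltas '[1, 0, 0, 0.013, 0, 1, 0, -0.001, 0.013, 0, 1, 0, 0, 0.013, 0, 1, 0, 0, 0.011, 0, 1, 0, 0, 0, 0, 0.5, 0, 0, 0, 0, 0.5, 0, 0, 0, 0, 0.5, 0, 0, 0, 0, 0.4, 0, 0, 0, 0, 0.4, 0, 0, 0, 0]' --squeeze 25

```text
time_s: 15.7
ee_pos: [500.1, 268.1, 18.7]
ee_rot: [179.1, -0.8, -175.3]
force: [0.2, 0.3, -3.2]
gripper_width: 56.0
```

```bash
python3 - <<'E'
from h import *
s=state();print(s['ee_pos'],s['ee_rot'],s['force'],s['gripper_width'])
E
```

```text
[500.08530893 268.12906195  18.66152472] [ 179.0519377    -0.77483294 -175.34131506] [ 0.16756212  0.28805461 -3.24951526] 55.961474407113286
```

Request:
send_rows --deltas '[0.4, 0, 0, -0.01, 0, 0.4, 0, 0, -0.02, 0, 0.4, 0, 0, -0.03, 0, 0.4, 0, 0, -0.035, 0, 0.4, 0, 0, -0.035, 0, 0.4, 0, 0, -0.035, 0, 0.4, 0, 0, -0.02, 0, 0.4, 0, 0, -0.01, 0, 0.4, 0, 0, 0, 0]' --squeeze 30

```text
time_s: 16.6
ee_pos: [500.2, 263.6, 222.4]
ee_rot: [179.2, -1.1, -175.4]
force: [-0.2, -0.0, -3.2]
gripper_width: 56.3
```

```bash
python3 - <<'E'
from h import *
s=state();print(s['ee_rot'],s['force'],s['gripper_width'])
plan([639.8,-59.2,s['ee_pos'][2]],134.5,op=.4,n=11)
E
```

```text
[ 179.18878643   -1.13777404 -175.35726706] [-0.24110786 -0.03710192 -3.22753523] 56.25945847721647
from [500.2 263.6 222.4] -175.4 n 11 dist [ 139.6 -322.8    0. ] dyaw -50.1
0.4,-0.0103,-0.0303,-0.0,4.56,
0.4,-0.0127,-0.0294,-0.0,4.56,
0.4,-0.0149,-0.0283,-0.0,4.56,
0.4,-0.0171,-0.027,-0.0,4.56,
0.4,-0.0192,-0.0255,-0.0,4.56,
0.4,-0.0212,-0.0239,-0.0,4.56,
0.4,-0.023,-0.0222,-0.0,4.56,
0.4,-0.0247,-0.0203,-0.0,4.56,
0.4,-0.0263,-0.0182,-0.0,4.56,
0.4,-0.0276,-0.0161,-0.0,4.56,
0.4,-0.0288,-0.0138,-0.0,4.56,
```

Request:
send_rows --deltas '[0.4, -0.01, -0.03, 0, 4.5, 0.4, -0.013, -0.03, 0, 4.5, 0.4, -0.015, -0.028, 0, 4.5, 0.4, -0.017, -0.027, 0, 4.5, 0.4, -0.019, -0.026, 0, 4.5, 0.4, -0.021, -0.024, 0, 4.5, 0.4, -0.023, -0.022, 0, 4.5, 0.4, -0.025, -0.02, 0, 4.5, 0.4, -0.026, -0.018, 0, 4.5, 0.4, -0.02, -0.012, 0, 4.5, 0.4, -0.01, -0.005, 0, 3, 0.4, 0, 0, 0, 0]'

```text
time_s: 17.8
ee_pos: [618.6, -45.1, 192.4]
ee_rot: [-178.0, -2.8, 134.7]
force: [-0.3, 0.4, -3.8]
gripper_width: 56.0
```

```bash
python3 - <<'E'
from h import *
s=state();print(s['ee_rot'],s['force'],s['gripper_width'])
plan([639.8,-59.2,148],134.5,op=.4,n=6)
E
```

```text
[-178.00697056   -2.83651245  134.72455391] [-0.2780342   0.43574901 -3.8006263 ] 55.95088205182857
from [618.6 -45.1 192.4] 134.7 n 6 dist [ 21.2 -14.1 -44.4] dyaw -0.2
0.4,-0.0041,0.0009,0.0074,0.04,
0.4,-0.0041,0.0009,0.0074,0.04,
0.4,-0.0041,0.0009,0.0074,0.04,
0.4,-0.0041,0.0009,0.0074,0.04,
0.4,-0.0041,0.0009,0.0074,0.04,
0.4,-0.0041,0.0009,0.0074,0.04,
```

```bash
python3 - <<'E'
from h import *
from scipy.spatial.transform import Rotation as R
for e in([-179.9,0,159.5],[-179.8,-.2,178.9],[-179.7,-.1,177.2],[179.5,0,81],[179.6,-.1,44.6],[179.5,-.2,88.4],[179.9,-.4,88.2],[-179.6,-.6,108.9],[179.3,-1.5,-175.6],[179.3,-1.4,-177.2],[179.1,-.8,-175.3],[179.2,-1.1,-175.4],[-178,-2.8,134.7]):
    print(e,np.degrees(R.from_euler('xyz',e,degrees=True).as_matrix()[:2,2]).round(2))
s=grab_frame('side');crop(s,220,110,140,105,'s15')
t=grab_frame('top');needle(t);crop(t,215,60,140,105,'t15');print(state()['ee_rot'],state()['qpos'])
E
```

```text
[-179.9, 0, 159.5] [-0.04 -0.09]
[-179.8, -0.2, 178.9] [-0.2 -0.2]
[-179.7, -0.1, 177.2] [-0.11 -0.29]
[179.5, 0, 81] [ 0.49 -0.08]
[179.6, -0.1, 44.6] [ 0.35 -0.21]
[179.5, -0.2, 88.4] [0.51 0.19]
[179.9, -0.4, 88.2] [0.11 0.4 ]
[-179.6, -0.6, 108.9] [-0.57  0.44]
[179.3, -1.5, -175.6] [-1.55  0.58]
[179.3, -1.4, -177.2] [-1.43  0.63]
[179.1, -0.8, -175.3] [-0.87  0.83]
[179.2, -1.1, -175.4] [-1.16  0.71]
[-178, -2.8, 134.7] [-3.39  0.58]
[] mean nan
[-178.03482517   -2.88821283  134.87589198] [ -5.26177719  25.36609063  83.86050585   0.3544785   74.24991781
 -50.29378988]
  return _methods._mean(a, axis=axis, dtype=dtype,
  ret = ret.dtype.type(ret / rcount)
```

View pics/s15.png

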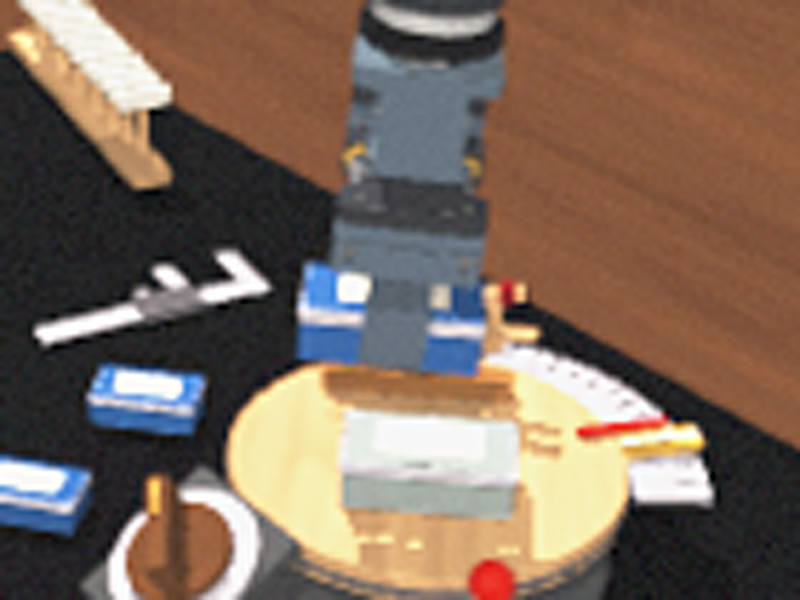

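View pics/t15.png

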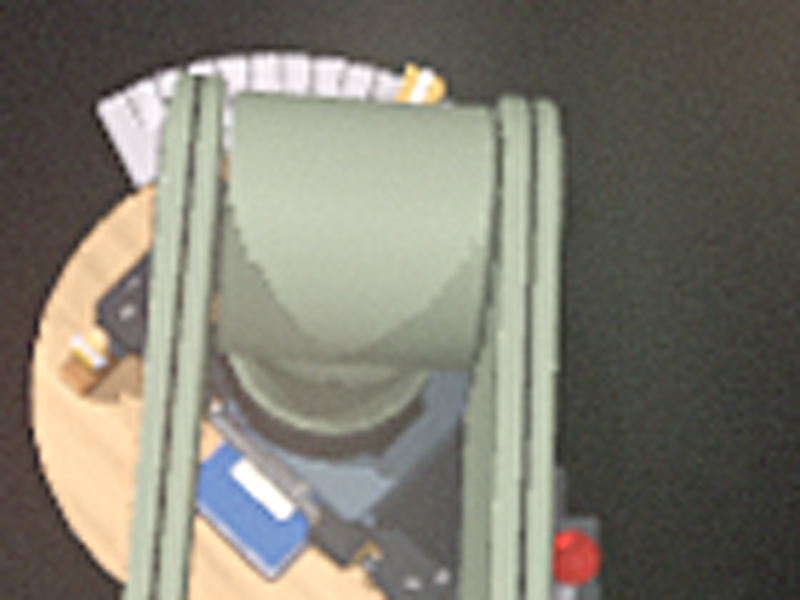

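```bash
cat >> h.py <<'E'
from scipy.spatial.transform import Rotation as Rot
def info():
    s=state();R=Rot.from_euler('xyz',s['ee_rot'],degrees=True).as_matrix()
    print('pos',s['ee_pos'].round(1),'yaw',round(s['ee_rot'][2],1),'lean xy deg',np.degrees(R[:2,2]).round(2),'F',s['force'].round(1),'w',round(s['gripper_width'],1),'t',s['time_s'])
    return s['ee_pos'],R
def to(tgt,yaw,below=0):
    "total shift in tool axes (mm) to put the point `below` mm ahead of the TCP at tgt"
    p,R=info();d=R.T@(np.array(tgt,float)-(p+R@[0,0,below]))
    y=np.degrees(np.arctan2(R[1,0],R[0,0]));print('tool shift mm',d.round(1),'turn',round(-((yaw-y+180)%360-180),1))
E
python3 -c "
from h import *
to([639.8,-59.2,140],134.5,19)"
```

```text
pos [618.1 -43.5 192.9] yaw 134.9 lean xy deg [-3.43  0.66] F [-0.2  1.4 -3.3] w 56.1 t 17.9
tool shift mm [-29.1   6.   32.3] turn 0.4
```

Request:
send_rows --deltas '[0.4, -0.004, 0.001, 0.004, 0.4, 0.4, -0.005, 0.001, 0.004, 0, 0.4, -0.005, 0.001, 0.004, 0, 0.4, -0.005, 0.001, 0.004, 0, 0.4, -0.004, 0.001, 0.004, 0, 0.4, -0.003, 0, 0.002, 0, 0.4, 0, 0, 0, 0, 0.4, 0, 0, 0, 0]'

```text
time_s: 18.7
ee_pos: [639.3, -55.7, 166.1]
ee_rot: [-178.0, -3.0, 134.8]
force: [0.3, 0.4, -4.1]
gripper_width: 56.2
```

```bash
python3 -c "
from h import *
to([639.8,-59.2,140],134.5,19)"
```

```text
pos [639.3 -55.7 166.1] yaw 134.8 lean xy deg [-3.56  0.72] F [ 0.3  0.4 -4.1] w 56.2 t 18.7
tool shift mm [-4.2 -1.2  7. ] turn 0.3
```

Request:
send_rows --deltas '[0.4, 0, 0, -0.015, 0, 0.4, 0.032, -0.032, 0.001, 0, 0.4, 0.032, -0.032, 0.001, 0, 0.4, 0.032, -0.032, 0.001, 0, 0.4, 0, 0, 0, 0, 0.4, 0, 0, 0, 0]'

```text
time_s: 19.3
ee_pos: [499.4, -55.2, 186.8]
ee_rot: [-178.0, -3.0, 134.8]
force: [0.2, -0.4, -3.6]
gripper_width: 56.5
```

```bash
python3 -c "
from h import *
to([639.8,-59.2,140],134.5,19)"
```

```text
pos [499.4 -55.2 186.8] yaw 134.8 lean xy deg [-3.51  0.72] F [ 0.2 -0.4 -3.6] w 56.5 t 19.3
tool shift mm [-104.2   98.1   19.1] turn 0.3
```

Request:
send_rows --deltas '[0.4, -0.012, 0.011, 0, 0, 0.4, -0.015, 0.014, 0, 0, 0.4, -0.015, 0.014, 0, 0, 0.4, -0.015, 0.014, 0.002, 0, 0.4, -0.015, 0.014, 0.002, 0, 0.4, -0.014, 0.014, 0.003, 0, 0.4, -0.01, 0.01, 0.004, 0, 0.4, -0.004, 0.003, 0.004, 0, 0.4, 0, 0, 0, 0, 0.4, 0, 0, 0, 0]'

```text
time_s: 20.3
ee_pos: [649.2, -59.5, 164.5]
ee_rot: [-178.3, -2.6, 134.9]
force: [-0.5, -0.2, -3.1]
gripper_width: 55.9
```

```bash
python3 -c "
from h import *
to([639.8,-59.2,115],134.5,19)
s=grab_frame('side');crop(s,250,130,100,75,'s16')"
```

```text
pos [649.2 -59.5 164.5] yaw 134.9 lean xy deg [-3.01  0.68] F [-0.5 -0.2 -3.1] w 55.9 t 20.3
tool shift mm [ 4.6 -5.  30.9] turn 0.4
```

View pics/s16.png

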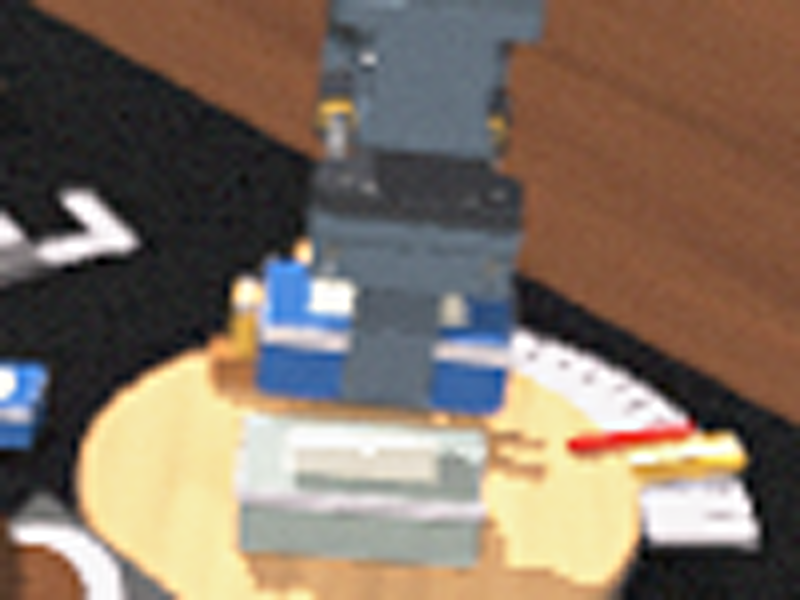

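Request:
send_rows --deltas '[0.4, 0.002, -0.002, 0.006, 0.4, 0.4, 0.002, -0.002, 0.006, 0, 0.4, 0, -0.001, 0.006, 0, 0.4, 0, 0, 0.005, 0, 0.4, 0, 0, 0.003, 0, 0.4, 0, 0, 0, 0, 0.4, 0, 0, 0, 0]'

```text
time_s: 21.05
ee_pos: [638.4, -60.0, 137.8]
ee_rot: [-178.3, -2.6, 134.4]
force: [-0.3, -0.5, -4.1]
gripper_width: 56.2
```

```bash
python3 -c "
from h import *
to([639.8,-59.2,109],134.5,19)"
```

```text
pos [638.4 -60.  137.8] yaw 134.4 lean xy deg [-3.04  0.68] F [-0.3 -0.5 -4.1] w 56.2 t 21.05
tool shift mm [-1.7  2.4  9.6] turn -0.1
```

Request:
send_rows --deltas '[0.4, -0.001, 0.001, 0.002, 0, 0.4, -0.001, 0.001, 0.002, 0, 0.4, 0, 0, 0.002, 0, 0.4, 0, 0, 0.001, 0, 0.4, 0, 0, 0.001, 0, 0.4, 0, 0, 0.001, 0, 0.4, 0, 0, 0.001, 0, 0.4, 0, 0, 0.001, 0]'

```text
time_s: 21.85
ee_pos: [641.9, -59.9, 129.6]
ee_rot: [-178.5, -2.4, 134.4]
force: [-2.9, 0.4, 3.7]
gripper_width: 56.0
```

```bash
python3 -c "
from h import *
to([639.8,-59.2,109],134.5,19)
s=grab_frame('side');crop(s,250,130,100,75,'s17')"
```

```text
pos [641.9 -59.9 129.6] yaw 134.4 lean xy deg [-2.81  0.66] F [-2.9  0.4  3.7] w 56.0 t 21.85
tool shift mm [ 1.1 -0.5  1.7] turn -0.1
```

View pics/s17.png

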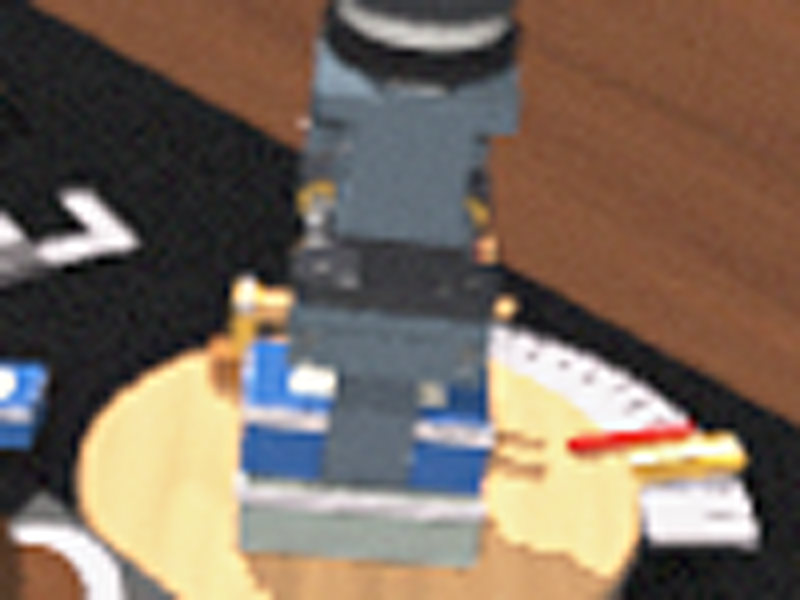

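Request:
send_rows --deltas '[0.4, 0.001, 0, 0.001, 0, 0.4, 0, 0, 0.001, 0, 0.4, 0, 0, 0.001, 0, 0.4, 0, 0, 0.001, 0]'

```text
time_s: 22.3
ee_pos: [641.4, -59.7, 128.3]
ee_rot: [-178.5, -2.3, 134.5]
force: [-4.0, -0.1, 9.3]
gripper_width: 56.0
```

```bash
python3 -c "
from h import *
to([639.8,-59.2,109],134.5,19)
s=grab_frame('side');crop(s,270,150,60,45,'s18')"
```

```text
pos [641.4 -59.7 128.3] yaw 134.5 lean xy deg [-2.63  0.57] F [-4.  -0.1  9.3] w 56.0 t 22.3
tool shift mm [ 0.7 -0.3  0.3] turn -0.0
```

View pics/s18.png

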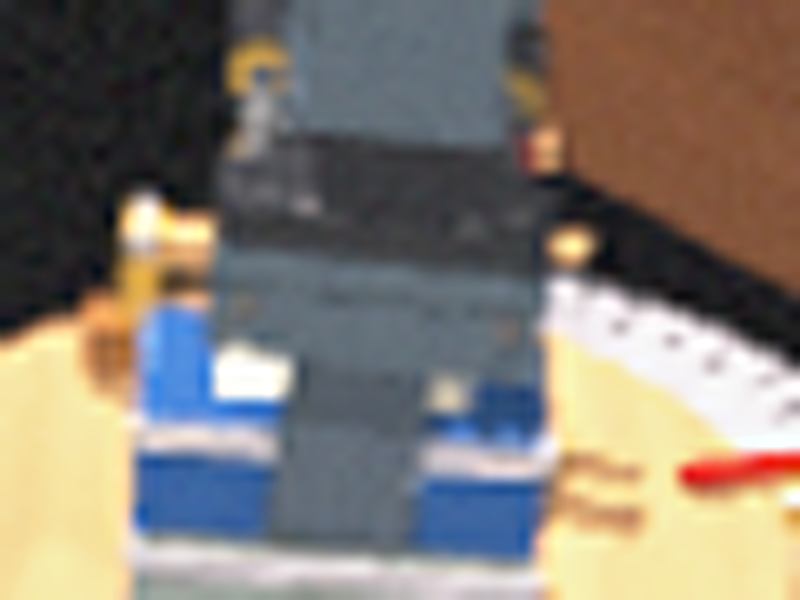

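Request:
send_rows --deltas '[0.7, 0, 0, 0, 0, 0.9, 0, 0, 0, 0, 0.95, 0, 0, 0, 0, 0.95, 0, 0, 0, 0, 0.95, 0, 0, -0.01, 0, 0.95, 0, 0, -0.025, 0, 0.95, 0, 0, -0.03, 0, 0.95, 0, 0, -0.03, 0, 0.95, 0, 0, -0.01, 0, 0.95, 0, 0, 0, 0]'

```text
time_s: 23.35
ee_pos: [647.0, -60.3, 235.4]
ee_rot: [-178.5, -2.4, 134.5]
force: [0.0, 1.1, -0.7]
gripper_width: 86.6
```

```bash
python3 -c "
from h import *
to([531.2,412.4,200],165.4)
s=grab_frame('side');crop(s,250,130,100,75,'s19')"
```

```text
pos [647.  -60.3 235.4] yaw 134.5 lean xy deg [-2.72  0.66] F [ 0.   1.1 -0.7] w 86.6 t 23.35
tool shift mm [416.7 249.7  46.3] turn -30.9
```

View pics/s19.png

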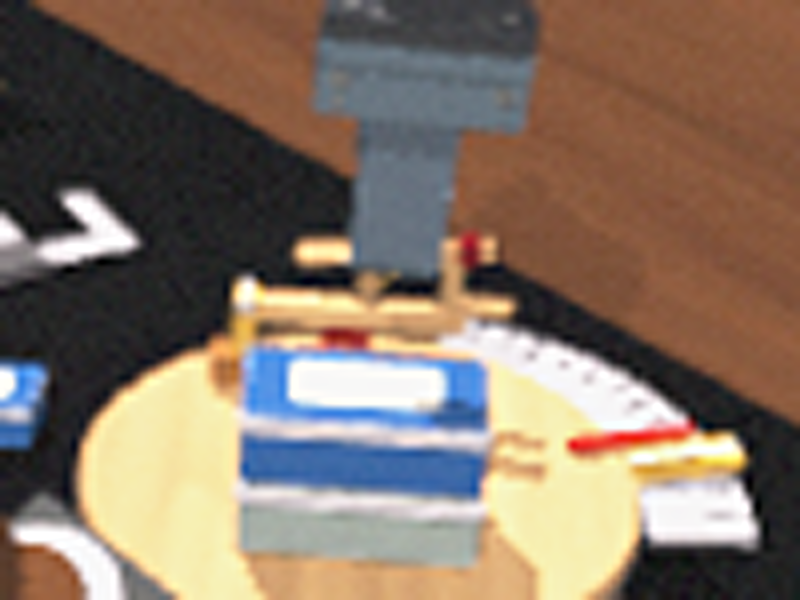

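Request:
send_rows --deltas '[1, 0.02, 0.012, 0.001, 0, 1, 0.03, 0.018, 0.002, 0, 1, 0.036, 0.022, 0.002, 0, 1, 0.036, 0.022, 0.002, 0, 1, 0.036, 0.022, 0.002, 0, 1, 0.036, 0.022, 0.002, 0, 1, 0.036, 0.022, 0.002, 0, 1, 0.036, 0.022, 0.002, 0, 1, 0.036, 0.022, 0.002, 0, 1, 0.03, 0.018, 0.002, 0, 1, 0.02, 0.012, 0.002, 0, 1, 0.01, 0.005, 0, 0]'

```text
time_s: 24.6
ee_pos: [536.2, 362.2, 198.4]
ee_rot: [-176.5, -3.4, 134.0]
force: [0.0, 0.0, -0.6]
gripper_width: 91.3
```

```bash
python3 -c "
from h import *
to([531.2,412.4,110],165.4)"
```

```text
pos [536.2 362.2 198.4] yaw 134.0 lean xy deg [-4.84  0.  ] F [ 0.   0.  -0.6] w 91.3 t 24.6
tool shift mm [34.3 36.8 88.5] turn -31.4
```

Request:
send_rows --deltas '[1, 0.003, 0.004, 0.003, -2.7, 1, 0.003, 0.004, 0.003, -2.7, 1, 0.003, 0.004, 0.003, -2.7, 1, 0.003, 0.004, 0.003, -2.7, 1, 0.003, 0.004, 0.003, -2.7, 1, 0.002, 0.004, 0.003, -2.7, 1, 0.002, 0.004, 0.003, -2.7, 1, 0.002, 0.004, 0.003, -2.7, 1, 0.001, 0.004, 0.003, -2.7, 1, 0.001, 0.004, 0.003, -2.7, 1, 0.001, 0.003, 0.003, -2.7, 1, 0, 0, 0, 0]'

```text
time_s: 25.8
ee_pos: [532.0, 401.9, 147.9]
ee_rot: [-177.2, -5.6, 164.6]
force: [-0.3, 0.0, 0.7]
gripper_width: 91.4
```

```bash
python3 -c "
from h import *
to([531.2,412.4,80],165.4)
print(state()['qpos'].round(2))"
```

```text
pos [532.  401.9 147.9] yaw 164.6 lean xy deg [-6.12 -1.18] F [-0.3  0.   0.7] w 91.4 t 25.8
tool shift mm [-3.1 13.2 67.4] turn -0.8
[ 34.86  32.45  78.41   2.62  74.87 -40.68]
```

Request:
send_rows --deltas '[1, 0, 0.003, 0.012, -0.8, 1, 0, 0.003, 0.015, 0, 1, -0.001, 0.003, 0.015, 0, 1, -0.001, 0.002, 0.015, 0, 1, -0.001, 0, 0.005, 0, 1, 0, 0, 0, 0, 1, 0, 0, 0, 0]'

```text
time_s: 26.5
ee_pos: [530.3, 406.8, 78.2]
ee_rot: [-177.0, -5.8, 165.1]
force: [-0.1, 0.3, -0.3]
gripper_width: 91.4
```

```bash
python3 -c "
from h import *
to([531.2,412.4,21],165.4)
print(state()['qpos'].round(2))
s=grab_frame('side');crop(s,160,110,120,90,'s20')"
```

```text
pos [530.3 406.8  78.2] yaw 165.1 lean xy deg [-6.38 -1.43] F [-0.1  0.3 -0.3] w 91.4 t 26.5
tool shift mm [-5.3  8.7 56.6] turn -0.3
[ 35.3   35.96  82.61   2.72  67.5  -41.15]
```

View pics/s20.png

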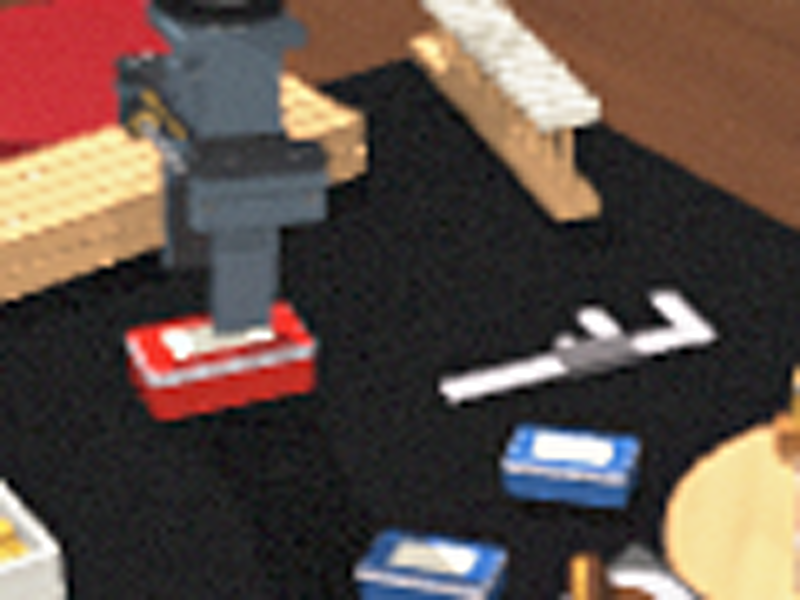

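Request:
send_rows --deltas '[1, -0.001, 0.004, 0.006, 0, 1, -0.001, 0.003, 0.01, 0, 1, -0.001, 0.001, 0.013, 0, 1, -0.001, 0, 0.012, 0, 1, 0, 0, 0.006, 0, 1, 0, 0, 0, 0]'

```text
time_s: 27.15
ee_pos: [531.6, 413.2, 27.8]
ee_rot: [-177.1, -5.7, 165.1]
force: [0.4, -0.4, -0.7]
gripper_width: 91.0
```

```bash
python3 -c "
from h import *
to([531.2,412.4,21],165.4)"
```

```text
pos [531.6 413.2  27.8] yaw 165.1 lean xy deg [-6.26 -1.35] F [ 0.4 -0.4 -0.7] w 91.0 t 27.15
tool shift mm [-0.5 -0.6  6.8] turn -0.3
```

Request:
send_rows --deltas '[1, 0, -0.001, 0.004, 0, 1, 0, 0, 0.002, 0, 0.5, 0, 0, 0, 0, 0.5, 0, 0, 0, 0, 0.5, 0, 0, 0, 0, 0.4, 0, 0, 0, 0, 0.4, 0, 0, 0, 0, 0.4, 0, 0, 0, 0]' --squeeze 30

```text
time_s: 27.95
ee_pos: [531.3, 412.4, 22.6]
ee_rot: [-177.2, -5.6, 165.1]
force: [0.1, 0.3, -1.2]
gripper_width: 56.6
```

```bash
python3 -c "
from h import *
info()
s=grab_frame('side');crop(s,160,110,120,90,'s21')"
```

```text
pos [531.3 412.4  22.6] yaw 165.1 lean xy deg [-6.15 -1.27] F [ 0.1  0.3 -1.2] w 56.6 t 27.95
```

View pics/s21.png

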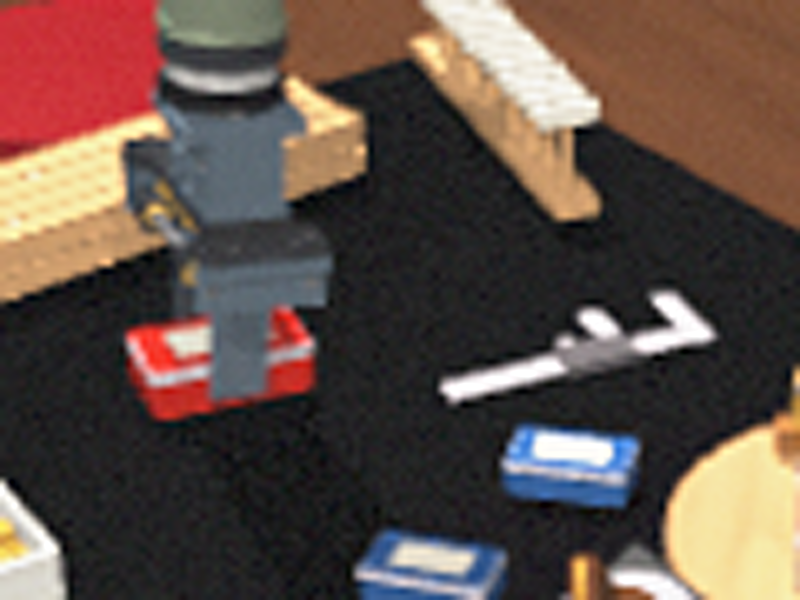

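```bash
cat >> h.py <<'E'
def place(tgt,yaw,pick='pick.pkl'):
    Rp,b,y0=pickle.load(open(pick,'rb'));p,R=info();D=R@Rp.T
    c=p+R@b;n=np.degrees((D@[0,0,1])[:2]);x=D@[np.cos(y0),np.sin(y0),0];ty=np.degrees(np.arctan2(x[1],x[0]))
    print('tin bottom',c.round(1),'yaw',ty.round(1),'tilt',n.round(2),'tool shift mm',(R.T@(np.array(tgt)-c)).round(1),'turn',round(-((yaw-ty+90)%180-90),1))
    v=R.T@[0,0,10];print('10 mm up = tool',v.round(2))
E
python3 - <<'E'
from h import *
p,R=info();pickle.dump((R,R.T@(np.array([531.2,412.4,0])-p),np.radians(-14.6)),open('pick.pkl','wb'))
place([640,-59,200],-45.5)
t=grab_frame('top');pickle.dump(t,open('pics/top22.pkl','wb'));crop(t,235,80,100,80,'t22',8);needle(t)
label(t,proj(t,[640,-59,143]),143)
E
```

```text
pos [531.4 412.4  22.6] yaw 165.1 lean xy deg [-6.15 -1.27] F [-0.4 -0.4 -0. ] w 56.3 t 28.0
pos [531.4 412.4  22.6] yaw 165.1 lean xy deg [-6.15 -1.27] F [-0.4 -0.4 -0. ] w 56.3 t 28.0
tin bottom [531.2 412.4  -0. ] yaw -14.6 tilt [0. 0.] tool shift mm [-205.4 -438.  -200. ] turn 30.9
10 mm up = tool [ 0.98 -0.49 -9.94]
[(79, np.float64(-25.82), 150), (80, np.float64(-25.45), 146), (81, np.float64(-25.54), 143), (82, np.float64(-25.79), 140), (83, np.float64(-25.8), 137), (84, np.float64(-25.84), 134), (85, np.float64(-25.8), 131), (86, np.float64(-25.89), 128), (87, np.float64(-25.92), 125), (88, np.float64(-25.58), 122), (89, np.float64(-25.7), 119), (90, np.float64(-25.71), 116), (91, np.float64(-25.9), 113), (92, np.float64(-25.84), 110), (93, np.float64(-25.83), 106)] mean -25.760666666666662
centre [640.6 -59.2] rect [640.7 -59. ] [34.5 65.1] yaw -46.0
```

View pics/t22.png

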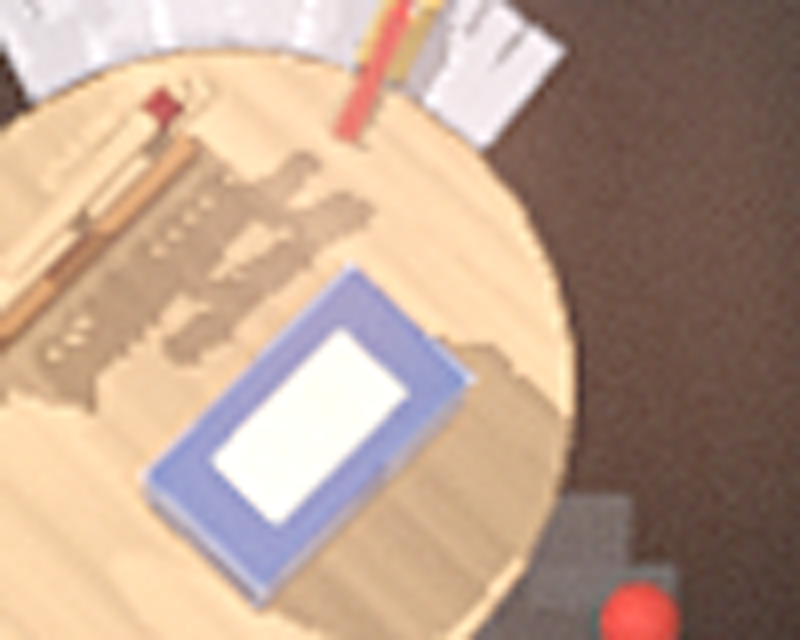

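Request:
send_rows --deltas '[0.4, 0.001, 0, -0.01, 0, 0.4, 0.002, -0.001, -0.02, 0, 0.4, 0.003, -0.001, -0.028, 0, 0.4, 0.003, -0.001, -0.03, 0, 0.4, 0.003, -0.001, -0.03, 0, 0.4, 0.003, -0.001, -0.03, 0, 0.4, 0.003, -0.001, -0.03, 0, 0.4, 0.002, -0.001, -0.02, 0, 0.4, 0.001, 0, -0.01, 0, 0.4, 0, 0, 0, 0]'

```text
time_s: 29.05
ee_pos: [530.0, 414.7, 240.5]
ee_rot: [-176.9, -5.9, 165.1]
force: [0.6, 0.6, -2.2]
gripper_width: 56.5
```

```bash
python3 -c "
from h import *
place([640.4,-59.1,215],-45.8);print(state()['qpos'].round(1))"
```

```text
pos [530.  414.7 240.5] yaw 165.1 lean xy deg [-6.45 -1.53] F [ 0.6  0.6 -2.2] w 56.5 t 29.05
tin bottom [529.7 414.6 218. ] yaw -14.6 tilt [0.3  0.26] tool shift mm [-227.8 -429.8    3.1] turn 31.2
10 mm up = tool [ 1.02 -0.54 -9.93]
[ 35.9  30.4  68.8   2.5  87.  -39.7]
```

Request:
send_rows --deltas '[0.4, -0.008, -0.015, 0, 0, 0.4, -0.01, -0.02, 0, 0, 0.4, -0.011, -0.021, 0, 0, 0.4, -0.011, -0.021, 0, 0, 0.4, -0.011, -0.021, 0, 0, 0.4, -0.011, -0.021, 0, 0, 0.4, -0.011, -0.021, 0, 0, 0.4, -0.011, -0.021, 0, 0, 0.4, -0.011, -0.021, 0, 0, 0.4, -0.011, -0.021, 0, 0, 0.4, -0.011, -0.021, 0, 0, 0.4, -0.01, -0.02, 0, 0]'

```text
time_s: 30.25
ee_pos: [584.0, 122.5, 222.0]
ee_rot: [-175.2, -7.5, 165.0]
force: [0.1, -0.0, -3.1]
gripper_width: 56.6
```

```bash
python3 -c "
from h import *
place([640.4,-59.1,215],-45.8);print(state()['qpos'].round(1))"
```

```text
pos [584.  122.5 222. ] yaw 165.0 lean xy deg [-8.44 -2.71] F [ 0.1 -0.  -3.1] w 56.6 t 30.25
tin bottom [582.9 121.9 199.5] yaw -14.5 tilt [2.31 1.45] tool shift mm [ -99.5 -161.8  -15.2] turn 31.3
10 mm up = tool [ 1.3  -0.83 -9.88]
[ 11.3  25.1  80.5  -1.   83.3 -63.8]
```

```bash
python3 - <<'E'
from h import *
Rp,b,y0=pickle.load(open('pick.pkl','rb'));p,R=info();n=5
d=(np.array([640.4,-59.1,215])-(p+R@b))/n
for i in range(n):
    Ri=R@Rot.from_euler('z',6.26*i,degrees=True).as_matrix();print((Ri.T@d/1000).round(3))
E
```

```text
pos [584.  122.5 222. ] yaw 165.0 lean xy deg [-8.44 -2.71] F [ 0.1 -0.  -3.1] w 56.6 t 30.25
[-0.02  -0.032 -0.003]
[-0.023 -0.03  -0.003]
[-0.026 -0.027 -0.003]
[-0.029 -0.024 -0.003]
[-0.032 -0.021 -0.003]
```

Request:
send_rows --deltas '[0.4, -0.02, -0.032, -0.005, 6, 0.4, -0.023, -0.03, -0.005, 6, 0.4, -0.026, -0.027, -0.005, 6, 0.4, -0.029, -0.024, -0.004, 6, 0.4, -0.018, -0.012, -0.003, 5, 0.4, 0, 0, 0, 1]'

```text
time_s: 30.85
ee_pos: [631.9, -57.8, 233.8]
ee_rot: [-170.9, -4.6, 133.4]
force: [-0.4, 0.9, -2.5]
gripper_width: 56.6
```

```bash
python3 -c "
from h import *
place([640.4,-59.1,155],-45.8);print(state()['qpos'].round(1))
s=grab_frame('side');crop(s,230,80,140,105,'s23')"
```

```text
pos [631.9 -57.8 233.8] yaw 133.4 lean xy deg [-9.69 -2.9 ] F [-0.4  0.9 -2.5] w 56.6 t 30.85
tin bottom [630.3 -59.7 211.4] yaw -45.7 tilt [3.8  5.04] tool shift mm [-11.   16.5  53.8] turn 0.1
10 mm up = tool [ 0.8  -1.57 -9.84]
[ -4.4  28.7  73.   -3.6  87.8 -47.7]
```

View pics/s23.png

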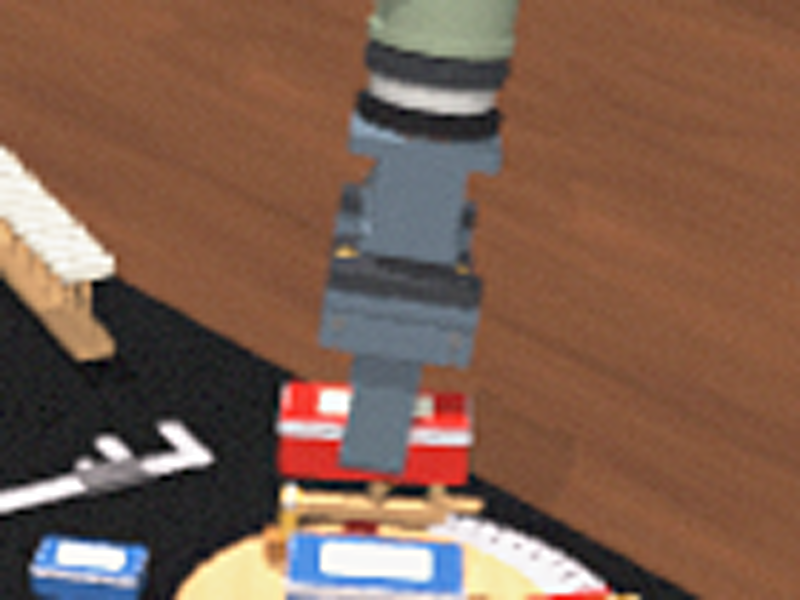

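Request:
send_rows --deltas '[0.4, -0.002, 0.003, 0.007, 0, 0.4, -0.002, 0.003, 0.009, 0, 0.4, -0.002, 0.003, 0.01, 0, 0.4, -0.002, 0.003, 0.01, 0, 0.4, -0.002, 0.003, 0.009, 0, 0.4, 0, 0.001, 0.004, 0, 0.4, 0, 0, 0, 0, 0.4, 0, 0, 0, 0]'

```text
time_s: 31.7
ee_pos: [638.5, -50.6, 173.1]
ee_rot: [-170.6, -5.2, 133.9]
force: [0.6, 0.3, -2.0]
gripper_width: 56.6
```

```bash
python3 -c "
from h import *
place([640.4,-59.1,146],-45.8)"
```

```text
pos [638.5 -50.6 173.1] yaw 133.9 lean xy deg [-10.27  -2.77] F [ 0.6  0.3 -2. ] w 56.6 t 31.7
tin bottom [636.6 -52.4 150.7] yaw -45.2 tilt [4.37 4.85] tool shift mm [-7.8 -1.2  4.2] turn 0.6
10 mm up = tool [ 0.91 -1.62 -9.83]
```

Request:
send_rows --deltas '[0.4, -0.003, -0.001, 0, 0.5, 0.4, -0.003, 0, 0, 0, 0.4, -0.001, 0, 0.001, 0, 0.4, 0, 0, 0.001, 0, 0.4, 0, 0, 0, 0]'

```text
time_s: 32.2
ee_pos: [643.5, -57.5, 172.4]
ee_rot: [-170.7, -4.9, 133.3]
force: [0.3, -0.5, -3.3]
gripper_width: 56.6
```

```bash
python3 -c "
from h import *
place([640.4,-59.1,146],-45.8)
s=grab_frame('side');crop(s,260,120,80,60,'s24')"
```

```text
pos [643.5 -57.5 172.4] yaw 133.3 lean xy deg [-10.05  -2.79] F [ 0.3 -0.5 -3.3] w 56.6 t 32.2
tin bottom [641.7 -59.3 150. ] yaw -45.8 tilt [4.16 4.93] tool shift mm [ 0.7 -0.1  4.2] turn 0.0
10 mm up = tool [ 0.86 -1.6  -9.83]
```

View pics/s24.png

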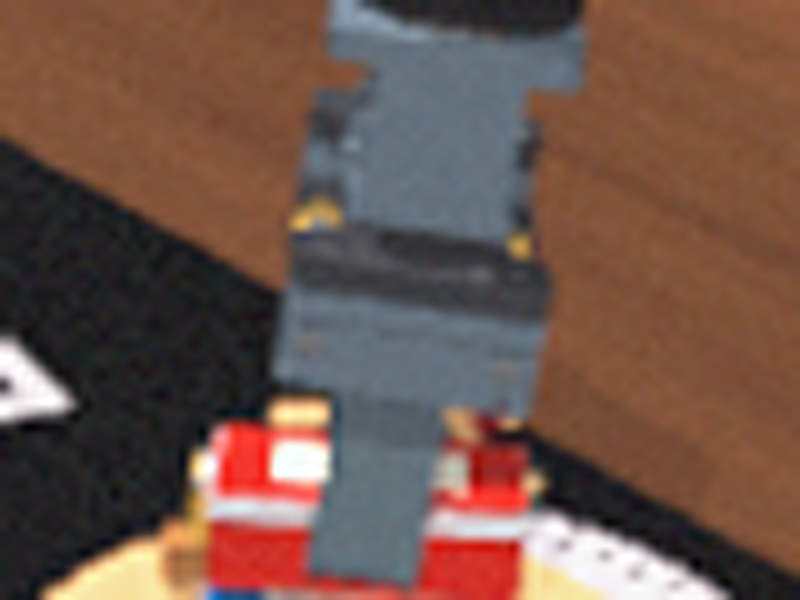

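Request:
send_rows --deltas '[0.4, 0, 0, 0.001, 0, 0.4, 0, 0, 0.001, 0, 0.4, 0, 0.001, 0.001, 0, 0.4, 0, 0, 0.001, 0, 0.4, 0, 0, 0.001, 0, 0.4, 0, 0, 0.001, 0]'

```text
time_s: 32.85
ee_pos: [643.7, -56.9, 168.3]
ee_rot: [-170.9, -4.8, 133.4]
force: [-0.8, -0.8, 3.3]
gripper_width: 56.5
```

```bash
python3 -c "
from h import *
place([640.4,-59.1,146],-45.8)"
```

```text
pos [643.7 -56.9 168.3] yaw 133.4 lean xy deg [-9.89 -2.8 ] F [-0.8 -0.8  3.3] w 56.5 t 32.85
tin bottom [642.  -58.7 145.9] yaw -45.7 tilt [4.   4.93] tool shift mm [ 0.8 -1.4  0.2] turn 0.1
10 mm up = tool [ 0.84 -1.58 -9.84]
```

Request:
send_rows --deltas '[0.4, 0.001, -0.001, 0, 0, 0.4, 0, 0, 0.001, 0, 0.4, 0, 0, 0.001, 0, 0.4, 0, 0, 0.001, 0, 0.4, 0, 0, 0.001, 0, 0.4, 0, 0, 0, 0]' --squeeze 6

```text
time_s: 33.45
ee_pos: [642.3, -57.0, 168.2]
ee_rot: [-171.1, -4.6, 133.4]
force: [-0.5, 0.1, -1.9]
gripper_width: 57.0
```

```bash
python3 -c "
from h import *
place([640.4,-59.1,143],-45.8)
s=grab_frame('side');crop(s,260,130,80,60,'s25')"
```

```text
pos [642.3 -57.  168.2] yaw 133.4 lean xy deg [-9.59 -2.81] F [-0.5  0.1 -1.9] w 57.0 t 33.45
tin bottom [640.7 -58.9 145.8] yaw -45.7 tilt [3.7  4.95] tool shift mm [-0.2  0.1  2.8] turn 0.1
10 mm up = tool [ 0.8  -1.55 -9.85]
```

View pics/s25.png

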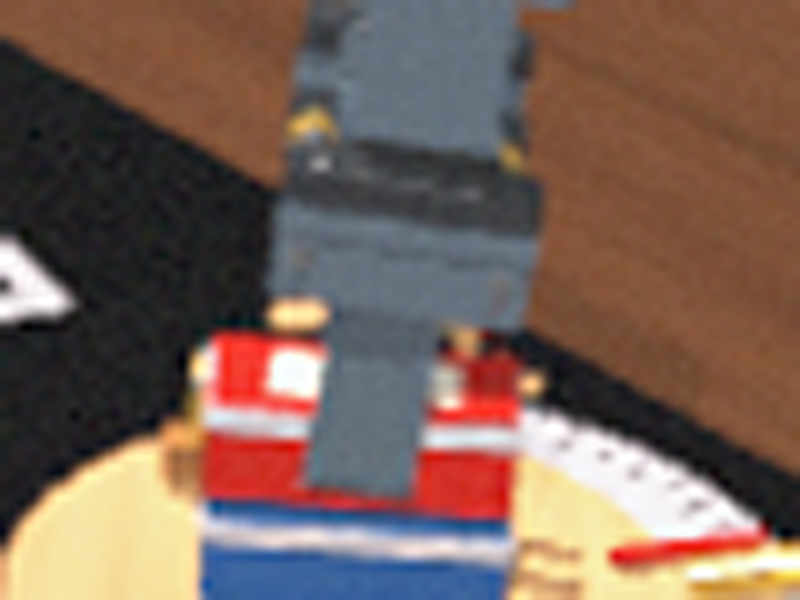

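Request:
send_rows --deltas '[0.4, 0, 0, 0.002, 0, 0.4, 0, 0, 0.002, 0, 0.4, 0, 0, 0.002, 0, 0.4, 0, 0, 0.002, 0]' --squeeze 4

```text
time_s: 33.9
ee_pos: [640.7, -58.8, 160.8]
ee_rot: [-171.0, -4.5, 133.4]
force: [-0.0, -0.5, 6.3]
gripper_width: 60.3
```

```bash
python3 -c "
from h import *
place([640.4,-59.1,143],-45.8)
s=grab_frame('side');crop(s,260,130,80,60,'s26')"
```

```text
pos [640.7 -58.8 160.8] yaw 133.4 lean xy deg [-9.59 -2.97] F [-0.  -0.5  6.3] w 60.3 t 33.9
tin bottom [639.1 -60.8 138.3] yaw -45.7 tilt [3.7  5.11] tool shift mm [ 0.7  1.4 -4.9] turn 0.1
10 mm up = tool [ 0.78 -1.57 -9.85]
```

View pics/s26.png

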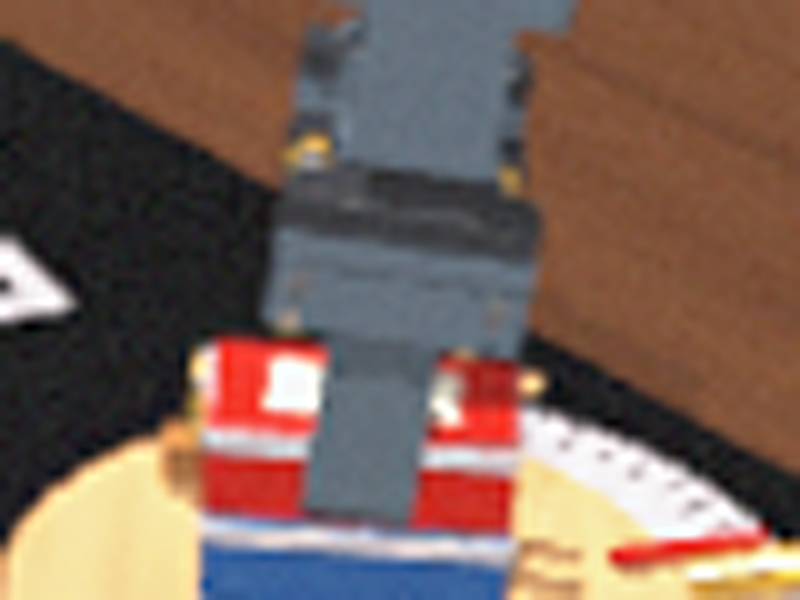

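Request:
send_rows --deltas '[0.7, 0, 0, 0, 0, 0.75, 0, 0, 0, 0, 0.85, 0, 0, 0, 0, 0.95, 0, 0, 0, 0, 0.95, 0, 0, -0.003, 0, 0.95, 0, 0, -0.015, 0, 0.95, 0, 0, -0.025, 0, 0.95, 0, 0, -0.03, 0, 0.95, 0, 0, -0.03, 0, 0.95, 0, 0, -0.02, 0, 0.95, 0, 0, 0, 0]'

```text
time_s: 35.05
ee_pos: [661.5, -51.1, 281.8]
ee_rot: [-170.8, -4.9, 133.4]
force: [0.2, -0.9, 1.3]
gripper_width: 86.3
```

```bash
python3 -c "
from h import *
info()
s=grab_frame('side');crop(s,260,120,80,60,'s27')"
```

```text
pos [661.5 -51.1 281.8] yaw 133.4 lean xy deg [-9.94 -2.8 ] F [ 0.2 -0.9  1.3] w 86.3 t 35.05
```

View pics/s27.png

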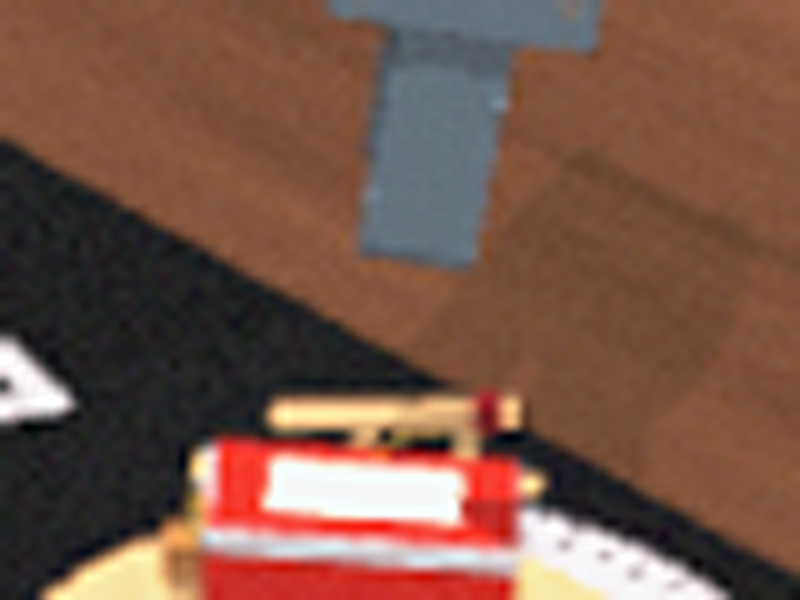

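Request:
send_rows --deltas '[0.95, -0.02, -0.02, 0, 0, 0.95, -0.03, -0.03, 0, 0, 0.95, -0.03, -0.03, 0, 0, 0.95, -0.03, -0.03, 0, 0, 0.95, -0.03, -0.03, 0, 0, 0.95, -0.02, -0.02, 0, 0, 0.95, 0, 0, 0, 0]'

```text
time_s: 35.8
ee_pos: [653.1, -282.6, 278.5]
ee_rot: [-170.1, -6.0, 133.6]
force: [-0.2, 0.5, -1.0]
gripper_width: 86.8
```

```bash
python3 - <<'E'
from h import *
info()
t=grab_frame('top');crop(t,225,60,107,80,'t28');s=grab_frame('side');crop(s,250,130,107,80,'s28');needle(t)
label(t,proj(t,[640,-59,177]),177)
E
```

```text
pos [ 653.1 -282.6  278.5] yaw 133.6 lean xy deg [-11.18  -2.47] F [-0.2  0.5 -1. ] w 86.8 t 35.8
[(79, np.float64(-25.82), 150), (80, np.float64(-25.39), 146), (81, np.float64(-25.5), 143), (82, np.float64(-25.75), 140), (83, np.float64(-25.81), 137), (84, np.float64(-25.82), 134), (85, np.float64(-25.83), 131), (86, np.float64(-25.87), 128), (87, np.float64(-25.92), 125), (88, np.float64(-25.55), 122), (89, np.float64(-25.7), 119), (90, np.float64(-25.71), 116), (91, np.float64(-25.87), 113), (92, np.float64(-25.85), 110), (93, np.float64(-25.78), 106)] mean -25.74466666666667
centre [640.3 -58.2] rect [640.4 -58.3] [29.3 60.2] yaw -46.1
```

View pics/t28.png

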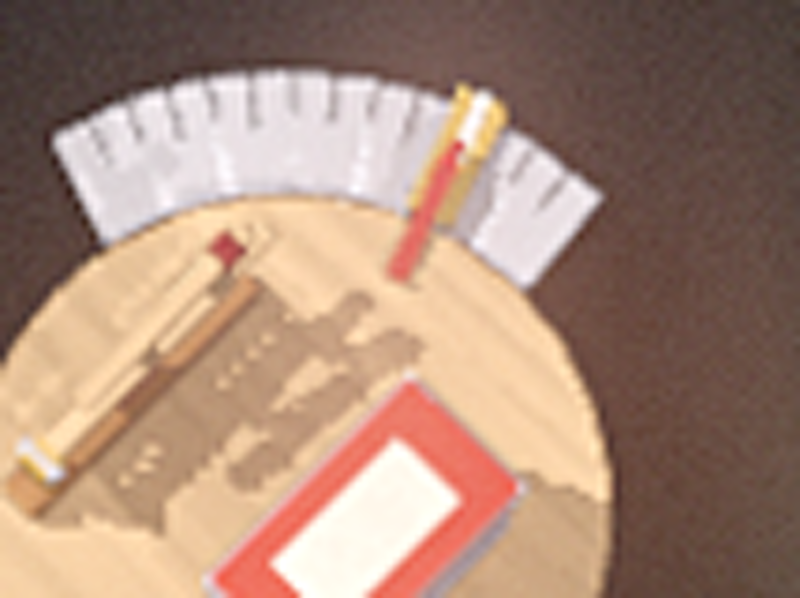

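View pics/s28.png

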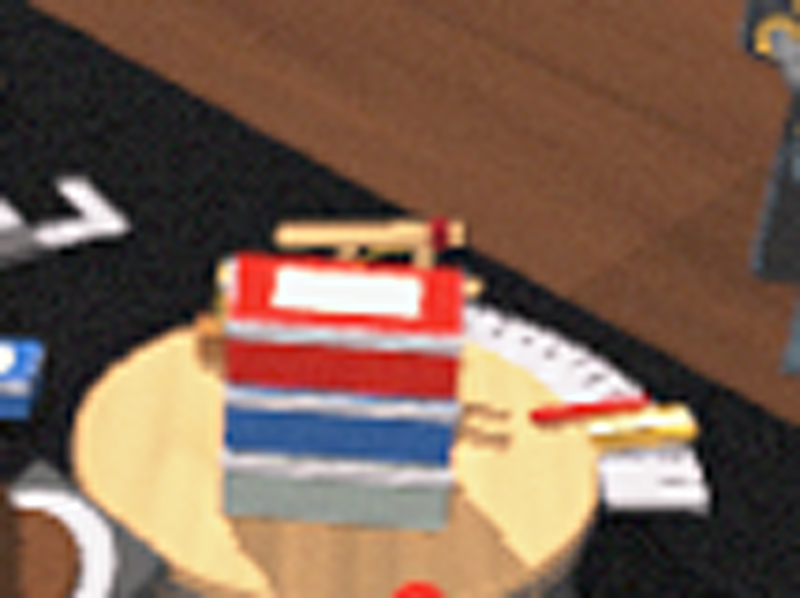

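```bash
python3 -c "
from workcell import job_done
print(job_done())"
```

```text
the job is handed in; nothing more can be done
None
```

The turntable is set up as asked, and I handed the job in at about 36 s on the clock.

**What I did:**
- **Knob:** I turned it clockwise until the pointer went about 0.8° past the mark, then turned it back slightly.
- **Clamp lever:** I pushed it right over.
- **Tins:** I set the blue tin on the grey one and the red tin on the blue one, then opened the gripper and moved it clear.

**Last checks:**
- **Pointer:** It measures -25.75° against about -26.1 to -26.4° for the white line, so it is roughly 1 to 1.5 mm short of the line's centre. It did not move while I worked the lever and stacked the tins. The line's own slope in the image (-27.6°) did not quite agree with its position.
- **Lever:** The ball is at (580, -172), against (578, -172) expected when it is fully over.
- **Stack:** The grey seat is at about (640, -59) with yaw -45.5°. The blue tin is at (640.7, -59) with yaw -46.0°, and the red at (640.4, -58) with yaw -46.1°. All three edges look in line from the side.
- **Bystanders:** The wippen and the index mark look untouched in the last pictures. I did not measure the other bystanders again at the end.

**What went less well:** The tool slowly leaned over as the arm swung sideways, reaching about 10°. The red tin therefore touched down tilted by about 6°. I loosened the grip and pressed it flat before letting go.

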